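# Load the hanging drying basket at the herbarium bench

## Robot

A 7-joint arm with a two-finger parallel gripper is mounted at the origin on the work surface. World frame = base frame: x ahead of the robot, y to its left, z up, the work surface at z = 0. Lengths are in m, angles in rad, forces in N, time in s.
With the tool pointing down it reaches from about 0.35 to 0.9 m from the base axis. Payload 8.1 kg.
Tool frame: the origin (TCP) lies midway between the tips of the shut fingers; the grasp point (between the pads) lies 19 mm behind it; z points along the fingers, x is the direction in which the jaws open and shut, and the axes are right-handed (so a half turn about z gives the same grasp; the last joint's range is limited). The gripper opens to 92 mm and grips with 3 to 60 N. Pads are 19 mm wide; open, the fingers measure 130 mm over their backs; the gripper's body (75 mm by 190 mm) begins 47 mm behind the grasp point.
Start: joints at [0.999, 0.434, 0.025, 1.573, -0.012, 1.134, -0.075], TCP at [0.282, -0.558, 0.227] pointing down, gripper open.
Joint ranges: [-2.62, 2.62], [-0.44, 2.09], [-1.27, 1.32], [0.08, 2.57], [-1.32, 4.46], [0.12, 2], [-2.74, 2.74]. Speed limits (rad/s): [2.22, 2.22, 3.01, 3.01, 3.14, 3.14, 3.14].

## Interface

Orientations are given as a rotation vector (axis times angle).
In Python, from cell import arm gives the robot as it stands.
- The arm moves only by the tool jog_arm, never from a script. Its argument "commands" is a list of rows, each an object with "translation": the shift along the tool's x, y, z in mm, a list of three; "turn": the turn, a rotation vector about the tool's x, y, z in rad, a list of three. A call has 1 to 12 rows; each row is the pose to reach, as a shift and turn from the pose commanded when the call began, along the tool's axes at that moment; what a row does not reach only later rows make up. A row lasts 1/12 s, in which the tool goes at most 41.7 mm and 7.16 degrees, less where a joint would pass 70% of its speed; a pose out of reach is approached as far as the arm can. A call with a gripper value outside its range is refused whole. "claw" is the closure, from -1 (fully open) to 1 (shut), so that 0 is half open, set as the call begins (left out, the last holds). The fingers move at their own pace and stop on an object; "grip_force" is the grip in N (left out, the last holds). Time passes only in rows, so rows that repeat a pose let the fingers close. It gives the time, the measured TCP pose, the force and the opening at its end, in the units of the state.
- arm.observe(): the state, without advancing time (a new reading comes with each control period).
- arm.get_image(name): name is "scene" or "top" or "wrist"; returns the picture (480x640x3 uint8, blue, green, red); there is no depth.
- arm.camera_info(name): a dict with "vertical_fov" (degrees; the focal length in pixels is half the picture's height over the tangent of half this angle, whatever the lens; pixels are square), "cx", "cy" (the principal point, pixels), "eye" and "rotation" of the camera in the world. Camera axes: x right, y up, looking along -z (the intrinsics and any distortion apply to the point x, -y, -z); pixel columns grow to the right and rows downward; lengths in m; the calibration is good to about 2 mm. A picture is of the moment at which its call begins: read the wrist's pose just before it. camera_info takes no time and is no camera call; for the wrist camera it gives the pose at the moment of the call.
- arm.sign_off(): hands the job in, once; it reports no verdict.
Trained networks look in the newest picture that a camera, given by its name, has taken for a name from the list of things; names that differ only in an ending like _2 or _b are one class to them, and where a whole thing is asked for, a point or a joint stands for the part that bears it (a point fixed in the world has none). Each returns a list of dicts, best first, with "confidence" (0 to 1); they miss things now and then, are a little off and sometimes report something else, mostly with a low value. They report only what shows in the picture. A call takes as long as a camera call. They do not tell look-alikes from the thing itself.
- arm.trace(camera, query): "region" (480x640 bool, what is visible of it) and "box" ([left, top, width, height] in pixels, round what is visible of it).
- arm.landmark_of(camera, query): "at" ([column, row] in pixels: a listed point, or the origin of a listed thing).
The state is a dict: "clock": time; "joints": joint angles; "dq": joint speeds; "joint_efforts": joint torques, N m; "position": TCP position; "ee_rot": TCP orientation; "force": force on the tool from outside, world axes, zero at the start; "ft_torque": the same for the moment, N m; "width": opening from 0.0 (shut) to 1.0 (fully open).
Only numpy, scipy, OpenCV 4.12 (cv2) and the standard library are available. Lean on these libraries where they do the work, as an engineer would, in place of code of your own. Each camera call takes 0.05 s, during which the arm holds its last target. There are 200 camera calls.

## Task

Dry a new lot of specimen cases: turn the yellow quarter-turn air valve fully shut, then lift the swinging basket off the notches of the drying stand without letting it swing or catch, and set it gently and level on the green mat. Stand every specimen case on the bench upright in the basket, let go, and hang the basket back with both its pins at the bottom of the notches; with it hanging still, turn the valve fully open again. Keep the air shut whenever the basket is off the stand, and leave the glue bottle, pen pot and brush alone.

Things in the scene. Friction and masses are not known exactly. Their poses are not given: they have to be found in the camera images.
- stand: Fixed drying stand, elsewhere each time: grey base 120 x 330 x 12 mm (own x -60..60, y -120..210); aluminium cheeks 10 mm thick at y = -105 and +105, each with a 90-degree V notch open upwards (23 mm deep, 45 wide, top 141 mm above bench, arms to x = +-30); low air nozzle between. Its pipe runs along its +y to the ball valve at y = 165. Origin on the bench midway between the cheeks; z up.
- stand_seat (a point): Point midway between the two notches where the basket's pin axis lies when it hangs home: 125 mm above the bench; axes as the stand's (the pin axis lies along its y). End plates of the hung basket have 7 mm play to each cheek. It may hang either way round.
- valve (a joint): Angle of the yellow valve lever about its vertical stem: 0 = fully shut, lever across the pipe, pointing along the stand's -x; 1.571 = fully open, lever in line with the pipe, pointing along the stand's +y. Hard stop at both ends; opening is clockwise seen from above. Starts open or nearly so. Stays where left; needs 0.25 N m (4 N at 70 mm from the stem).
- valve_stem (a point): On the lever's turning axis at the lever's mid height (100 mm above the bench); axes as the stand's. Below the lever: brass valve body up to 55 mm, pipe up to 45 mm above the bench.
- lever_end (a point): Outer end of the yellow lever at mid height, 90 mm from the stem. The lever is a straight bar 14 mm wide and 18 mm tall; it can be pushed sideways or gripped from above.
- basket: Loose steel basket, 0.36 kg, 76 (x) x 186 (y) x 30 mm; in its middle a blue square handle post 18 x 18 mm, top 96 mm above the underside, gripped from above. Walls and floor 4 mm. At each side of the post a compartment 68 (x) x 80 mm (y 9 to 89) takes two cases side by side along y. Starts hanging by its pins in the stand's notches, free to swing. Origin: centre of underside; z up.
- basket_axis (a point): Point of the basket midway between its two pins on their axis, 68 mm above its underside. The pins, 10 mm thick, stick out along the basket's y from end plates (30 mm wide in x, 78 mm high, at y = +-91) to y = +-116.
- mat: Green loading mat, fixed, 150 (x) x 260 (y) x 3 mm, free of other things. Origin: centre of its underside, on the bench; its y is the long way.
- glue: White glue bottle with orange cap, 48 mm diameter, 120 mm high, a bystander. Origin: centre of its foot.
- pen_pot: Black pen pot with pens, 72 mm diameter, 90 mm high (pens to 150 mm), a bystander. Origin: centre of its foot.
- brush: Brush 160 mm long, lying, a bystander. Origin at its underside, its length along x.
- case_a: Specimen case with a red lid: a closed cardboard box 56 (x) x 32 (y) x 30 mm high, on whose lid an upright block of the same colour, 16 (x) x 20 (y) mm, rises to 66 mm above the underside, to be gripped; 50 to 100 g. Origin: centre of its underside. May be absent (None): two to four of the four cases are there, standing on the bench in front of the mat.
- case_b: Specimen case with an orange lid: a closed cardboard box 56 (x) x 32 (y) x 30 mm high, on whose lid an upright block of the same colour, 16 (x) x 20 (y) mm, rises to 66 mm above the underside, to be gripped; 50 to 100 g. Origin: centre of its underside. May be absent (None): two to four of the four cases are there, standing on the bench in front of the mat.
- case_c: Specimen case with a green lid: a closed cardboard box 56 (x) x 32 (y) x 30 mm high, on whose lid an upright block of the same colour, 16 (x) x 20 (y) mm, rises to 66 mm above the underside, to be gripped; 50 to 100 g. Origin: centre of its underside. May be absent (None): two to four of the four cases are there, standing on the bench in front of the mat.
- case_d: Specimen case with a blue lid: a closed cardboard box 56 (x) x 32 (y) x 30 mm high, on whose lid an upright block of the same colour, 16 (x) x 20 (y) mm, rises to 66 mm above the underside, to be gripped; 50 to 100 g. Origin: centre of its underside. May be absent (None): two to four of the four cases are there, standing on the bench in front of the mat.
Mind the look-alikes: they are no part of the job. Leave any pink or purple look-alike of the case_b alone.

How it is judged:
By the outcome, as a careful person would: the job done as asked, in the order asked, and still so for the second after the job is handed in, with the robot touching nothing.
Of case_a, case_b, case_c, case_d only 2 to 4 are there at a start; the rules pass over those that are not, and their reading is None.
At some moment in a run one of case_a, case_b, case_c, case_d may be knocked a few centimetres aside while the robot is not near it.
It also fails if it takes over 208 s, if anything falls off the work surface, if the arm or the gripper's body presses on something with over 40 N, if the wrist force passes 120 N, or if a joint passes its speed limit or range.

## Working session

There is one attempt and no reset: what is moved stays moved. The work goes in short steps, Python scripts to look and compute and a tool call to move; the robot and the scene stay as the last step left them, time stands still between calls to the robot, and variables do not carry over. Pictures are saved under pics/ and viewed, about 12 in all and at most 16, crops included, and the job is handed in when it is done.

Besides the shell and the picture viewer there is one more tool, called after "Emit:" by a JSON object that holds its "op" and its "data", one argument or row to a line. jog_arm: Moves the arm, as the interface text tells. Its arguments: {"type":"object","properties":{"commands":{"type":"array","items":{"type":"object","properties":{"translation":{"type":"array","items":{"type":"number"}},"turn":{"type":"array","items":{"type":"number"}}}}},"claw":{"type":"number"},"grip_force":{"type":"number"}},"required":["commands"]}

```bash
ls; mkdir -p pics; python3 - <<'E'
from cell import arm
import cv2
o=arm.observe(); print({k:(v if not hasattr(v,'tolist') else v.tolist()) for k,v in o.items()})
for n in("top","scene"):
    im=arm.get_image(n); cv2.imwrite(f"pics/{n}0.png",im); print(n,arm.camera_info(n))
print(arm.camera_info("wrist"))
E
```

```text
pics
{'clock': 0.0, 'joints': [0.9993686763312081, 0.4352479384896589, 0.02497874466980313, 1.5741025362314218, -0.011573520729881054, 1.134000692302233, -0.07509611049775226], 'dq': [-0.0014378092480990309, 0.0009454370961531073, -0.00014554548698024754, -0.0007852177758731938, 0.0024348200726759216, 0.001211970383097666, -0.00039393122762002204], 'joint_efforts': [0.0002913329899456585, -66.78350687026978, 0.9856749325990677, -31.445878744125366, -0.06045789225026965, 0.042705374071374536, 0.00016020602743083145], 'position': [0.2821041978095737, -0.5571320364759488, 0.225927446810717], 'ee_rot': [-2.6760267928416144, 1.64442301514219, 0.002289435199576173], 'force': [-0.34669188341876317, -0.12359173954135083, 0.6348479284330297], 'ft_torque': [0.02595315230938594, -0.034636980444747625, -0.007983764847579386], 'width': 1.0033835079258508}
top {'vertical_fov': 48.8652798656493, 'cx': 330.4899913766765, 'cy': 235.66898741996357, 'eye': array([ 0.3606581 , -0.03530711,  1.23621917]), 'rotation': array([ 0.16004089, -0.1702377 , -1.67038699])}
scene {'vertical_fov': 54.54282395541572, 'cx': 325.78815118643513, 'cy': 238.2374347153832, 'eye': array([1.36769516, 0.11902638, 0.66043724]), 'rotation': array([0.69545272, 0.87446605, 1.61537552])}
{'vertical_fov': 68.17448621235071, 'cx': 323.10565542099056, 'cy': 240.90283450931702, 'eye': array([ 0.34602654, -0.52486627,  0.3842209 ]), 'rotation': array([-0.24223024,  0.1498967 , -1.09463356])}
```

View pics/top0.png

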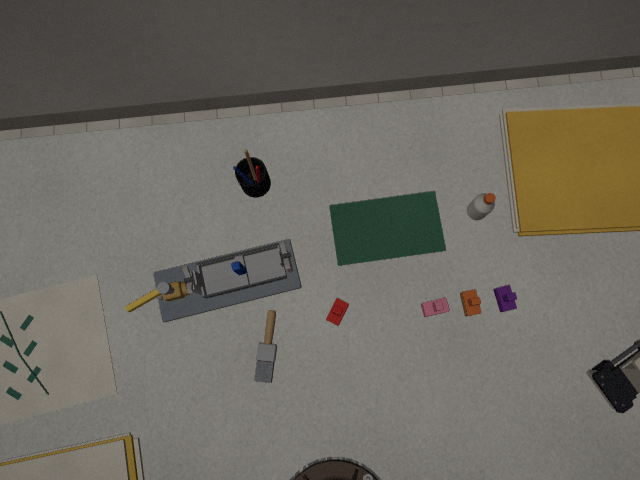

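View pics/scene0.png

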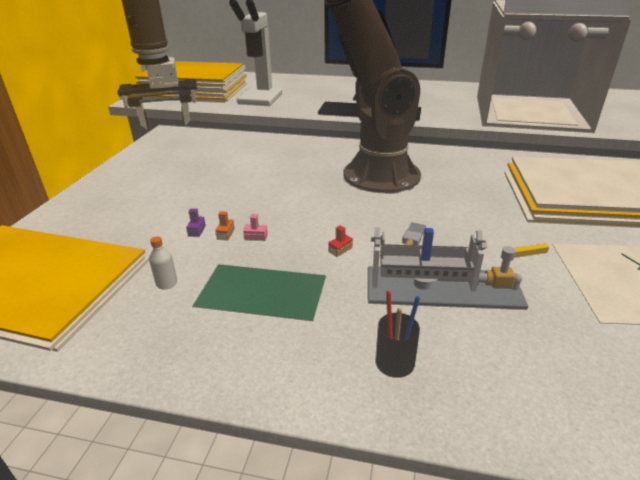

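```bash
cat > h.py <<'E'
import numpy as np, cv2
from scipy.spatial.transform import Rotation as R
from scipy.optimize import least_squares
from cell import arm
def cam(n):
    c=arm.camera_info(n); f=240/np.tan(np.radians(c['vertical_fov'])/2)
    return c,f,R.from_rotvec(c['rotation']).as_matrix()
def ray(C,uv):
    c,f,M=C; d=M@np.array([(uv[0]-c['cx'])/f,-(uv[1]-c['cy'])/f,-1]); return np.array(c['eye']),d
def plane(C,uv,z):
    e,d=ray(C,uv); return e+d*(z-e[2])/d[2]
def proj(C,P):
    c,f,M=C; p=(np.asarray(P)-c['eye'])@M; return np.stack([c['cx']-f*p[...,0]/p[...,2],c['cy']+f*p[...,1]/p[...,2]],-1)
def tri(obs):
    A=np.zeros((3,3));b=np.zeros(3)
    for C,uv in obs:
        e,d=ray(C,uv); d/=np.linalg.norm(d); P=np.eye(3)-np.outer(d,d); A+=P;b+=P@e
    return np.linalg.solve(A,b)
def st():
    o=arm.observe(); return np.array(o['position']),R.from_rotvec(o['ee_rot']),o
def move(target,yaw=None,ax=None):
    """shift (mm) and turn in tool axes to reach world target, tool down, jaw x-axis at world yaw"""
    p,r,o=st(); t=r.inv().apply(np.asarray(target)-p)*1000
    out=[np.round(t,1).tolist()]
    if yaw is not None:
        best=None
        for k in(0,np.pi):
            a=yaw+k; G=R.from_matrix(np.array([[np.cos(a),np.sin(a),0],[np.sin(a),-np.cos(a),0],[0,0,-1]]).T)
            v=(r.inv()*G).as_rotvec()
            if best is None or np.linalg.norm(v)<np.linalg.norm(best): best=v
        out.append(np.round(best,4).tolist())
    return out
E
python3 - <<'E'
from h import *
T=cam("top");S=cam("scene")
for q in["stand","stand_seat","valve_stem","lever_end","basket","basket_axis","mat","case_a","glue","pen_pot","brush"]:
    for n,C in(("top",T),("scene",S)):
        print(q,n,[(np.round(d['at'],1).tolist(),round(d['confidence'],2)) for d in arm.landmark_of(n,q)][:5])
st0=st();print(st0[1].as_matrix().round(3))
E
```

```text
stand top [([245.3, 274.9], 0.89)]
stand scene [([420.6, 289.9], 0.89)]
stand_seat top []
stand_seat scene []
valve_stem top [([163.5, 285.8], 0.58)]
valve_stem scene [([424.2, 267.6], 0.62)]
lever_end top [([127.7, 308.8], 0.67)]
lever_end scene [([546.9, 247.5], 0.69)]
basket top [([245.2, 271.4], 0.61)]
basket scene [([423.1, 269.9], 0.8)]
basket_axis top [([245.2, 271.7], 0.25)]
basket_axis scene [([426.4, 240.8], 0.78)]
mat top [([385.0, 227.3], 0.84)]
mat scene [([260.9, 287.8], 0.67)]
case_a top [([432.2, 307.9], 0.89), ([469.2, 301.2], 0.8), ([337.2, 309.9], 0.77), ([246.2, 275.4], 0.74), ([499.5, 297.9], 0.61)]
case_a scene [([341.7, 247.7], 0.94), ([228.7, 235.1], 0.83), ([254.4, 236.7], 0.73), ([197.6, 231.5], 0.57)]
glue top [([476.5, 211.6], 0.86)]
glue scene [([166.4, 279.3], 0.71)]
pen_pot top [([257.8, 181.1], 0.6)]
pen_pot scene [([395.5, 363.0], 0.87)]
brush top [([269.8, 344.0], 0.86), ([385.5, 225.9], 0.4)]
brush scene [([412.1, 247.2], 0.91)]
[[ 0.452 -0.892  0.   ]
 [-0.892 -0.452 -0.   ]
 [ 0.    -0.    -1.   ]]
```

```bash
python3 - <<'E'
from h import *
T=cam("top");S=cam("scene")
print("stand o",plane(T,(245.3,274.9),0),plane(S,(420.6,289.9),0))
for n in [(155,270.5),(291,239.5),(300,288),(163,320.5)]: print("base corner",plane(T,n,.012))
print("stem",plane(T,(163.5,285.8),.1),"lever",plane(T,(127.7,308.8),.1),plane(S,(546.9,247.5),.1),tri([(T,(127.7,308.8)),(S,(546.9,247.5))]))
print("axis",plane(T,(245.2,271.7),.125),plane(S,(426.4,240.8),.125))
print("mat",plane(T,(385,227.3),0),plane(S,(260.9,287.8),0))
for n in[(330,205),(436,192),(445,251),(338,265)]: print(" matcorner",plane(T,n,.003))
print("red",plane(T,(337.2,309.9),0),plane(S,(341.7,247.7),0))
print("or",plane(T,(469.2,301.2),0),plane(S,(228.7,235.1),0))
for n in [(432.2,307.9),(499.5,297.9),(476.5,211.6),(257.8,181.1),(269.8,344)]: print(plane(T,n,0))
im=cv2.imread("pics/top0.png"); crop=im[225:330,115:350]; 
cv2.imwrite("pics/c1.png",cv2.resize(crop,(800,357),interpolation=cv2.INTER_CUBIC))
E
```

```text
stand o [0.54718859 0.15244695 0.        ] [0.55396553 0.15145363 0.        ]
base corner [0.57815486 0.36007544 0.012     ]
base corner [0.6179674  0.03694937 0.012     ]
base corner [0.50137235 0.02654024 0.012     ]
base corner [0.46040138 0.34613153 0.012     ]
stem [0.5272357  0.31463415 0.1       ] lever [0.48600702 0.39291534 0.1       ] [0.48450788 0.39980066 0.1       ] [0.48632989 0.39621638 0.10016282]
axis [0.53516404 0.13317803 0.125     ] [0.5470814 0.1500958 0.125    ]
mat [ 0.6262127  -0.18925939  0.        ] [ 0.61728361 -0.19482925  0.        ]
 matcorner [ 0.69450072 -0.06387417  0.003     ]
 matcorner [ 0.69948221 -0.32293492  0.003     ]
 matcorner [ 0.55332376 -0.32283783  0.003     ]
 matcorner [ 0.54695259 -0.06720961  0.003     ]
red [ 0.44289192 -0.05401551  0.        ] [ 0.42831139 -0.047739    0.        ]
or [ 0.43034945 -0.36170741  0.        ] [ 0.42987029 -0.34640242  0.        ]
[ 0.42412032 -0.27389504  0.        ]
[ 0.43045036 -0.43304785  0.        ]
[ 0.64121754 -0.41344632  0.        ]
[0.77431114 0.10527819 0.        ]
[0.38208177 0.10809476 0.        ]
```

View pics/c1.png

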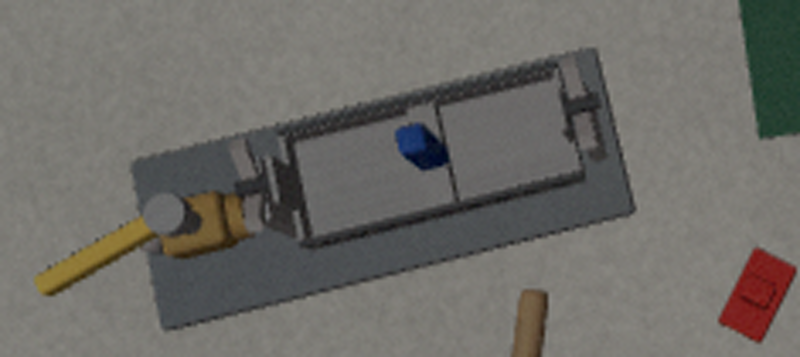

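```bash
python3 - <<'E'
from h import *
print(move((.47,.24,.34),np.radians(-83)))
E
```

```text
[[-626.8, -527.7, -113.3], [-0.0, -0.0001, 0.3465]]
```

Emit:
{"op": "jog_arm", "data": {
  "commands": [
    {"translation": [-20, -20, -80], "turn": [0, 0, 0.03]},
    {"translation": [-60, -50, -113], "turn": [0, 0, 0.15]},
    {"translation": [-627, -528, -113], "turn": [0, 0, 0.3465]},
    {"translation": [-627, -528, -113], "turn": [0, 0, 0.3465]},
    {"translation": [-627, -528, -113], "turn": [0, 0, 0.3465]},
    {"translation": [-627, -528, -113], "turn": [0, 0, 0.3465]},
    {"translation": [-627, -528, -113], "turn": [0, 0, 0.3465]},
    {"translation": [-627, -528, -113], "turn": [0, 0, 0.3465]},
    {"translation": [-627, -528, -113], "turn": [0, 0, 0.3465]},
    {"translation": [-627, -528, -113], "turn": [0, 0, 0.3465]},
    {"translation": [-627, -528, -113], "turn": [0, 0, 0.3465]},
    {"translation": [-627, -528, -113], "turn": [0, 0, 0.3465]}
  ],
  "claw": 1
}}

```text
clock: 2.2
position: [0.3873, -0.1106, 0.3205]
ee_rot: [-2.353, 2.082, -0.002]
force: [1.1, -1.0, 0.2]
width: 0.181
```

```bash
python3 - <<'E'
from h import *
print(st()[0],st()[2]['joints'],st()[1].as_matrix().round(3))
print(move((.47,.24,.34),np.radians(-83)))
E
```

```text
[ 0.38727254 -0.11058343  0.32052116] [ 0.40345151  0.00661532 -0.2573744   1.89474131  0.00228457  1.23941832
 -1.30345808] [[ 0.122 -0.993  0.001]
 [-0.993 -0.122 -0.001]
 [ 0.001 -0.001 -1.   ]]
[[-337.9, -124.8, -19.6], [-0.0009, -0.0007, -0.0002]]
```

Emit:
{"op": "jog_arm", "data": {
  "commands": [
    {"translation": [-338, -125, -20], "turn": [0, 0, 0]},
    {"translation": [-338, -125, -20], "turn": [0, 0, 0]},
    {"translation": [-338, -125, -20], "turn": [0, 0, 0]},
    {"translation": [-338, -125, -20], "turn": [0, 0, 0]},
    {"translation": [-338, -125, -20], "turn": [0, 0, 0]},
    {"translation": [-338, -125, -20], "turn": [0, 0, 0]},
    {"translation": [-338, -125, -20], "turn": [0, 0, 0]},
    {"translation": [-338, -125, -20], "turn": [0, 0, 0]},
    {"translation": [-338, -125, -20], "turn": [0, 0, 0]},
    {"translation": [-338, -125, -20], "turn": [0, 0, 0]},
    {"translation": [-338, -125, -20], "turn": [0, 0, 0]},
    {"translation": [-338, -125, -20], "turn": [0, 0, 0]}
  ]
}}

```text
clock: 3.2
position: [0.4702, 0.2375, 0.3398]
ee_rot: [2.352, -2.081, 0.0]
force: [-0.9, -1.2, -0.8]
width: 0.009
```

```bash
python3 - <<'E'
from h import *
print(st()[0],np.round(st()[2]['joints'],2))
W=cam("wrist"); cv2.imwrite("pics/w1.png",arm.get_image("wrist"))
for q,z in[("valve_stem",.1),("lever_end",.1),("basket_axis",.125),("stand",0),("stand_seat",.125)]:
    for d in arm.landmark_of("wrist",q)[:2]: print(q,np.round(d['at'],1),round(d['confidence'],2),plane(W,d['at'],z).round(4))
E
```

```text
[0.4702202  0.23754984 0.3397509 ] [-0.11  0.26 -0.58  1.59  0.14  1.34 -2.16]
valve_stem [257.8 147.4] 0.6 [0.5275 0.3156 0.1   ]
lever_end [182.9 177.3] 0.75 [0.4854 0.3957 0.1   ]
basket_axis [417.1 148.2] 0.6 [0.5474 0.1503 0.125 ]
```

View pics/w1.png

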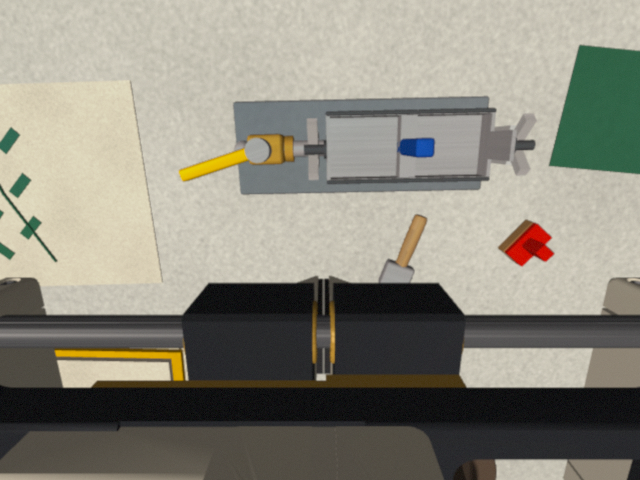

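```bash
python3 - <<'E'
from h import *
W=cam("wrist")
cor=[(234,102,60,210),(489,97,60,-120),(481,190,-60,-120),(240,194,-60,210)]
pts=[(np.array(c[:2]),np.array([c[2]/1e3,c[3]/1e3,.012])) for c in cor]+[((534,145),np.array([0,-.116,.125])),((326,149),np.array([0,.09,.125])),((257.8,150),np.array([0,.165,.11]))]
M=lambda p,P:np.array([p[0]+np.cos(p[2])*P[0]-np.sin(p[2])*P[1],p[1]+np.sin(p[2])*P[0]+np.cos(p[2])*P[1],P[2]])
f=lambda p:np.concatenate([proj(W,M(p,P))-uv for uv,P in pts[:5]])
r=least_squares(f,[.545,.15,.12],loss='soft_l1',f_scale=2);print(r.x,np.degrees(r.x[2]),r.fun.round(1))
p=r.x;print("stem",M(p,np.array([0,.165,.1])),"axis",M(p,np.array([0,0,.125])))
for uv,P in pts: print(uv,plane(W,uv,P[2]).round(4),M(p,P).round(4))
print("post",plane(W,(430,147),.153),plane(W,(417,147),.153))
E
```

```text
[0.54813929 0.14975797 0.13957151] 7.996858342636065 [-0.7 -0.7  2.  -0.8  0.5  0.2  0.9  0.7 -2.6  0.5]
stem [0.52518469 0.31315346 0.1       ] axis [0.54813929 0.14975797 0.125     ]
[234 102] [0.5776 0.3652 0.012 ] [0.5783 0.3661 0.012 ]
[489  97] [0.623  0.0415 0.012 ] [0.6243 0.0393 0.012 ]
[481 190] [0.5056 0.0234 0.012 ] [0.5054 0.0226 0.012 ]
[240 194] [0.4603 0.3506 0.012 ] [0.4595 0.3494 0.012 ]
(534, 145) [0.5651 0.0324 0.125 ] [0.5643 0.0349 0.125 ]
(326, 149) [0.5356 0.242  0.125 ] [0.5356 0.2389 0.125 ]
(257.8, 150) [0.5256 0.3135 0.11  ] [0.5252 0.3132 0.11  ]
post [0.54967475 0.14524664 0.153     ] [0.54819649 0.15740615 0.153     ]
```

```bash
cat >> h.py <<'E'
SX,SY,SW=.5481,.1498,.1396
def S2W(x,y,z): 
    c,s=np.cos(SW),np.sin(SW); return np.array([SX+c*x-s*y,SY+s*x+c*y,z])
def push(phi,sgn=1,r=.07,z=.088,extra=0):
    a=np.radians(phi); u=np.array([np.cos(a),np.sin(a)]); n=sgn*np.array([-u[1],u[0]])
    q=r*u-n*(.007+extra+.019*abs(n[1])+.0095*abs(n[0])); return S2W(q[0],.165+q[1],z)
E
python3 - <<'E'
from h import *
y=np.radians(-82)
q=push(100,extra=.005);q[2]=.2
print(q,move(q,y)); q[2]=.088; print(move(q,y))
E
```

```text
[0.52695979 0.38738756 0.2       ] [[-142.3, -74.2, 140.2], [-0.0005, -0.0004, -0.0189]]
[[-142.3, -74.1, 252.2], [-0.0005, -0.0004, -0.0189]]
```

Emit:
{"op": "jog_arm", "data": {
  "commands": [
    {"translation": [-142, -74, 100], "turn": [0, 0, -0.019]},
    {"translation": [-142, -74, 140], "turn": [0, 0, -0.019]},
    {"translation": [-142, -74, 140], "turn": [0, 0, -0.019]},
    {"translation": [-142, -74, 140], "turn": [0, 0, -0.019]},
    {"translation": [-142, -74, 140], "turn": [0, 0, -0.019]},
    {"translation": [-142, -74, 170], "turn": [0, 0, -0.019]},
    {"translation": [-142, -74, 200], "turn": [0, 0, -0.019]},
    {"translation": [-142, -74, 225], "turn": [0, 0, -0.019]},
    {"translation": [-142, -74, 245], "turn": [0, 0, -0.019]},
    {"translation": [-142, -74, 252], "turn": [0, 0, -0.019]},
    {"translation": [-142, -74, 252], "turn": [0, 0, -0.019]}
  ]
}}

```text
clock: 4.42
position: [0.5258, 0.3868, 0.0863]
ee_rot: [2.37, -2.058, -0.0]
force: [0.1, 0.0, 1.3]
width: 0.005
```

```bash
python3 - <<'E'
from h import *
print(st()[0],st()[2]['force'],np.round(st()[2]['joints'],2))
for p in(104,112,120,128,136,144,152,158,164,170,174,178,181): print(p,move(push(p)))
E
```

```text
[0.52582396 0.38680227 0.08625048] [0.10185027 0.02389007 1.32640555] [-0.39  0.67 -0.51  1.61  0.38  0.96 -2.46]
104 [[-0.2, 7.7, -1.7]]
112 [[-0.7, 15.9, -1.7]]
120 [[-0.2, 24.5, -1.7]]
128 [[1.5, 33.4, -1.7]]
136 [[4.5, 42.3, -1.6]]
144 [[9.0, 51.1, -1.6]]
152 [[14.9, 59.5, -1.6]]
158 [[20.4, 65.3, -1.5]]
164 [[26.6, 70.6, -1.5]]
170 [[33.6, 75.1, -1.5]]
174 [[38.7, 77.8, -1.5]]
178 [[44.0, 80.0, -1.4]]
181 [[47.8, 81.4, -1.4]]
```

Emit:
{"op": "jog_arm", "data": {
  "commands": [
    {"translation": [0, 8, -1], "turn": [0, 0, 0]},
    {"translation": [-1, 16, -1], "turn": [0, 0, 0]},
    {"translation": [0, 24, -1], "turn": [0, 0, 0]},
    {"translation": [1.5, 33, -1], "turn": [0, 0, 0]},
    {"translation": [4.5, 42, -1], "turn": [0, 0, 0]},
    {"translation": [9, 51, -1], "turn": [0, 0, 0]},
    {"translation": [15, 59.5, -1], "turn": [0, 0, 0]},
    {"translation": [20, 65, -1], "turn": [0, 0, 0]},
    {"translation": [26.5, 70.5, -1], "turn": [0, 0, 0]},
    {"translation": [33.5, 75, -1], "turn": [0, 0, 0]},
    {"translation": [38, 77.5, -1], "turn": [0, 0, 0]},
    {"translation": [38, 77.5, -1], "turn": [0, 0, 0]}
  ]
}}

```text
clock: 5.42
position: [0.4549, 0.3397, 0.0905]
ee_rot: [-2.371, 2.058, -0.001]
force: [0.1, 2.9, 0.7]
width: 0.005
```

```bash
python3 - <<'E'
from h import *
print(st()[0],st()[2]['force'],np.round(st()[2]['joints'],2))
for p in(174,178,181,184): print(p,move(push(p)))
E
```

```text
[0.45493936 0.33971325 0.09052679] [0.10546085 2.9368774  0.69611891] [-0.35  0.55 -0.54  1.83  0.37  0.85 -2.5 ]
174 [[2.0, 1.0, 2.5]]
178 [[7.3, 3.2, 2.5]]
181 [[11.1, 4.6, 2.5]]
184 [[14.4, 5.9, 2.5]]
```

Finish to the stop in small steps, watching force.

Emit:
{"op": "jog_arm", "data": {
  "commands": [
    {"translation": [3, 1, 1], "turn": [0, 0, 0]},
    {"translation": [6, 2, 1], "turn": [0, 0, 0]},
    {"translation": [8, 3, 1], "turn": [0, 0, 0]},
    {"translation": [10, 3, 1], "turn": [0, 0, 0]},
    {"translation": [10, 3, 1], "turn": [0, 0, 0]}
  ]
}}

```text
clock: 5.83
position: [0.4532, 0.3295, 0.088]
ee_rot: [-2.373, 2.059, 0.001]
force: [-0.4, 3.7, 2.4]
width: 0.006
```

Emit:
{"op": "jog_arm", "data": {
  "commands": [
    {"translation": [2, 0, 0], "turn": [0, 0, 0]},
    {"translation": [4, 0, 0], "turn": [0, 0, 0]},
    {"translation": [4, 0, 0], "turn": [0, 0, 0]}
  ]
}}

```text
clock: 6.08
position: [0.4532, 0.3292, 0.0884]
ee_rot: [-2.372, 2.053, 0.006]
force: [-0.7, 14.8, -2.3]
width: 0.005
```

Emit:
{"op": "jog_arm", "data": {
  "commands": [
    {"translation": [-15, -2, 0], "turn": [0, 0, 0]},
    {"translation": [-25, -2, 0], "turn": [0, 0, 0]},
    {"translation": [-25, -2, -40], "turn": [0, 0, 0]},
    {"translation": [-25, -2, -80], "turn": [0, 0, 0]},
    {"translation": [-20, 10, -120], "turn": [0, 0, 0]},
    {"translation": [20, 10, -160], "turn": [0, 0, 0]},
    {"translation": [60, 10, -200], "turn": [0, 0, 0]},
    {"translation": [100, 10, -220], "turn": [0, 0, 0]},
    {"translation": [130, 10, -230], "turn": [0, 0, 0]},
    {"translation": [130, 10, -230], "turn": [0, 0, 0]}
  ],
  "claw": -0.2
}}

```text
clock: 6.92
position: [0.4632, 0.1906, 0.3198]
ee_rot: [2.368, -2.063, 0.004]
force: [0.8, 0.2, -0.2]
width: 0.595
```

```bash
python3 - <<'E'
from h import *
print(st()[0],np.round(st()[2]['joints'],2))
W=cam("wrist"); cv2.imwrite("pics/w2.png",arm.get_image("wrist"))
for q,z in[("valve_stem",.1),("lever_end",.1),("basket_axis",.125)]:
    for d in arm.landmark_of("wrist",q)[:1]: print(q,np.round(d['at'],1),round(d['confidence'],2),plane(W,d['at'],z).round(4))
print("shut lever end should be",S2W(-.09,.165,.1), proj(W,S2W(-.09,.165,.1)))
E
```

```text
[0.46320667 0.1906095  0.31983805] [-0.02  0.22 -0.58  1.68  0.13  1.28 -2.06]
valve_stem [207.7 131.1] 0.89 [0.5294 0.3177 0.1   ]
lever_end [219.2 222. ] 0.82 [0.4363 0.3004 0.1   ]
basket_axis [378.6 133.8] 0.57 [0.5496 0.1485 0.125 ]
shut lever end should be [0.43601629 0.3006716  0.1       ] [218.9432819  222.24015467]
```

View pics/w2.png

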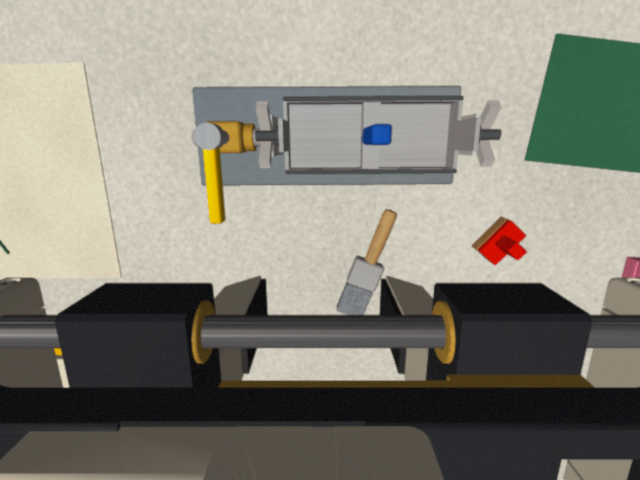

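```bash
python3 - <<'E'
from h import *
W=cam("wrist")
for y in(0,.005,-.005): print(y,[proj(W,S2W(a,y+b,.153)).round(0).tolist() for a,b in((.009,.009),(.009,-.009),(-.009,-.009),(-.009,.009))])
im=cv2.imread("pics/w2.png");m=cv2.inRange(cv2.cvtColor(im,cv2.COLOR_BGR2HSV),(105,150,30),(125,255,255))
m[:100]=0;m[170:]=0;n,l,s,c=cv2.connectedComponentsWithStats(m);print(s[1:])
y=np.radians(-82);q=S2W(0,0,.21);print(q,move(q,y));q[2]=.122;print(move(q,y))
E
```

```text
0 [[378.0, 123.0], [398.0, 123.0], [397.0, 144.0], [377.0, 144.0]]
0.005 [[372.0, 123.0], [393.0, 123.0], [391.0, 144.0], [371.0, 144.0]]
-0.005 [[383.0, 123.0], [404.0, 123.0], [403.0, 144.0], [382.0, 144.0]]
[[363 125  28  19 493]]
[0.5481 0.1498 0.21  ] [[56.2, -79.1, 107.6], [0.001, -0.0007, -0.0001]]
[[56.1, -79.2, 195.6], [0.001, -0.0007, -0.0001]]
```

```bash
python3 - <<'E'
from h import *
y=np.radians(-82);q=S2W(0,.0055,.21);print(q,move(q,y));q[2]=.122;print(move(q,y))
E
```

```text
[0.54733469 0.15524649 0.21      ] [[50.7, -79.1, 107.6], [0.001, -0.0007, -0.0001]]
[[50.6, -79.2, 195.6], [0.001, -0.0007, -0.0001]]
```

Emit:
{"op": "jog_arm", "data": {
  "commands": [
    {"translation": [50.5, -79, 60], "turn": [0, 0, 0]},
    {"translation": [50.5, -79, 107], "turn": [0, 0, 0]},
    {"translation": [50.5, -79, 107], "turn": [0, 0, 0]},
    {"translation": [50.5, -79, 107], "turn": [0, 0, 0]},
    {"translation": [50.5, -79, 107], "turn": [0, 0, 0]},
    {"translation": [50.5, -79, 135], "turn": [0, 0, 0]},
    {"translation": [50.5, -79, 160], "turn": [0, 0, 0]},
    {"translation": [50.5, -79, 180], "turn": [0, 0, 0]},
    {"translation": [50.5, -79, 192], "turn": [0, 0, 0]},
    {"translation": [50.5, -79, 195], "turn": [0, 0, 0]},
    {"translation": [50.5, -79, 195], "turn": [0, 0, 0]}
  ]
}}

```text
clock: 8.03
position: [0.547, 0.1574, 0.123]
ee_rot: [2.374, -2.057, -0.001]
force: [0.1, -0.6, -0.9]
width: 0.605
```

```bash
python3 - <<'E'
from h import *
print(st()[0],np.round(st()[2]['joints'],2),st()[2]['force'])
y=np.radians(-82);q=S2W(0,.0055,.122);print(move(q,y))
cv2.imwrite("pics/s2.png",arm.get_image("scene")[180:330,330:560])
im=cv2.imread("pics/s2.png");cv2.imwrite("pics/s2.png",cv2.resize(im,None,fx=3,fy=3))
E
```

```text
[0.54699706 0.15741355 0.12304917] [-0.02  0.51 -0.49  1.8   0.29  0.91 -2.07] [ 0.13549201 -0.6314762  -0.92005971]
[[2.2, -0.0, 1.0], [0.0011, 0.0003, 0.0032]]
```

View pics/s2.png

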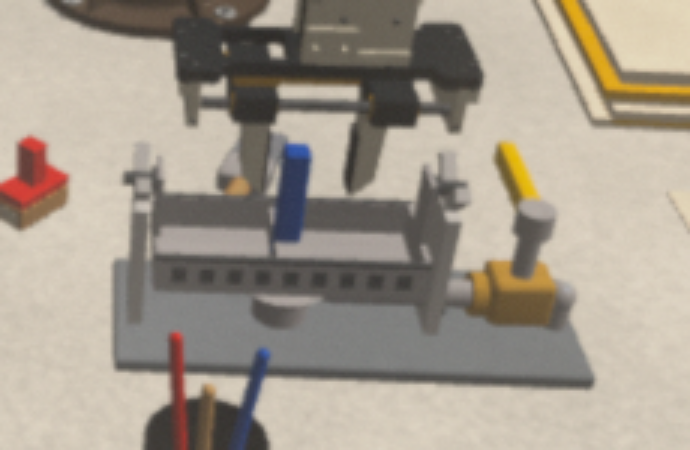

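```bash
python3 - <<'E'
from h import *
print(st()[0],np.round(st()[2]['dq'],3))
S=cam("scene");im=arm.get_image("scene")
m=cv2.inRange(cv2.cvtColor(im,cv2.COLOR_BGR2HSV),(105,150,30),(125,255,255));m[:,:400]=0;m[270:]=0
n,l,s,c=cv2.connectedComponentsWithStats(m);print(s[1:])
for y in(0,.005,-.005): print(y,[proj(S,S2W(.009,y+b,z)).round(1).tolist() for b in(.009,-.009) for z in(.153,.1)])
W=cam("wrist");iw=arm.get_image("wrist");cv2.imwrite("pics/w3.png",iw)
m=cv2.inRange(cv2.cvtColor(iw,cv2.COLOR_BGR2HSV),(105,150,30),(125,255,255))
n,l,s,c=cv2.connectedComponentsWithStats(m);print(s[1:])
for y in(0,.005,-.005): print(y,[proj(W,S2W(a,y+b,.153)).round(0).tolist() for a,b in((.009,.009),(.009,-.009),(-.009,-.009),(-.009,.009))])
E
```

```text
[0.54772638 0.15739829 0.12388902] [ 0.007 -0.015  0.002 -0.014  0.001  0.002  0.002]
[[402  59   2   2   2]
 [412  59   1   1   1]
 [405  61   1   1   1]
 [410  61   2   1   2]
 [426 229   7   4  25]]
0 [[432.8, 232.1], [429.8, 253.7], [423.7, 231.8], [421.0, 253.3]]
0.005 [[435.3, 232.2], [432.2, 253.7], [426.2, 231.9], [423.4, 253.4]]
-0.005 [[430.3, 232.0], [427.3, 253.6], [421.2, 231.7], [418.5, 253.3]]
[[ 320  255   43   61 2134]]
0 [[319.0, 308.0], [364.0, 308.0], [363.0, 348.0], [319.0, 347.0]]
0.005 [[307.0, 308.0], [352.0, 308.0], [351.0, 347.0], [307.0, 347.0]]
-0.005 [[332.0, 308.0], [377.0, 308.0], [375.0, 348.0], [331.0, 347.0]]
```

View pics/w3.png

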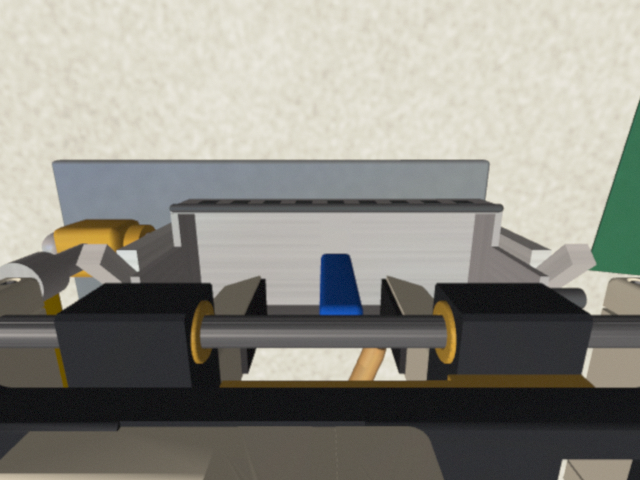

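Emit:
{"op": "jog_arm", "data": {
  "commands": [
    {"translation": [7.5, 0, 1], "turn": [0, 0, 0]},
    {"translation": [7.5, 0, 1], "turn": [0, 0, 0]},
    {"translation": [7.5, 0, 1], "turn": [0, 0, 0]},
    {"translation": [7.5, 0, 1], "turn": [0, 0, 0]}
  ]
}}

```text
clock: 8.52
position: [0.549, 0.1486, 0.1224]
ee_rot: [-2.372, 2.06, -0.001]
force: [-0.5, 0.3, 0.5]
width: 0.598
```

Emit:
{"op": "jog_arm", "data": {
  "commands": [
    {"translation": [0, 0, 0], "turn": [0, 0, 0]},
    {"translation": [0, 0, 0], "turn": [0, 0, 0]},
    {"translation": [0, 0, 0], "turn": [0, 0, 0]},
    {"translation": [0, 0, 0], "turn": [0, 0, 0]},
    {"translation": [0, 0, 0], "turn": [0, 0, 0]},
    {"translation": [0, 0, 0], "turn": [0, 0, 0]},
    {"translation": [0, 0, 0], "turn": [0, 0, 0]},
    {"translation": [0, 0, 0], "turn": [0, 0, 0]},
    {"translation": [0, 0, 0], "turn": [0, 0, 0]},
    {"translation": [0, 0, 0], "turn": [0, 0, 0]}
  ],
  "claw": 1,
  "grip_force": 45
}}

```text
clock: 9.35
position: [0.5487, 0.1491, 0.122]
ee_rot: [-2.373, 2.059, 0.0]
force: [-0.5, 1.6, -1.1]
width: 0.194
```

```bash
python3 - <<'E'
from h import *
print(st()[0],np.round(st()[2]['dq'],3),st()[2]['force'],st()[2]['ft_torque'])
print(st()[1].as_matrix().round(4))
E
```

```text
[0.54868405 0.14907142 0.12197724] [-0.002 -0.     0.     0.001  0.    -0.001  0.001] [-0.45240595  1.56764613 -1.08154908] [ 0.23326192 -0.02307534  0.03185879]
[[ 1.409e-01 -9.900e-01 -1.000e-04]
 [-9.900e-01 -1.409e-01  1.000e-04]
 [-1.000e-04  1.000e-04 -1.000e+00]]
```

Emit:
{"op": "jog_arm", "data": {
  "commands": [
    {"translation": [0, 0, -1], "turn": [0, 0, 0]},
    {"translation": [0, 0, -3], "turn": [0, 0, 0]},
    {"translation": [0, 0, -6], "turn": [0, 0, 0]},
    {"translation": [0, 0, -11], "turn": [0, 0, 0]},
    {"translation": [0, 0, -18], "turn": [0, 0, 0]},
    {"translation": [0, 0, -26], "turn": [0, 0, 0]},
    {"translation": [0, 0, -35], "turn": [0, 0, 0]},
    {"translation": [0, 0, -45], "turn": [0, 0, 0]},
    {"translation": [0, 0, -56], "turn": [0, 0, 0]},
    {"translation": [0, 0, -66], "turn": [0, 0, 0]},
    {"translation": [0, 0, -75], "turn": [0, 0, 0]},
    {"translation": [0, 0, -80], "turn": [0, 0, 0]}
  ]
}}

```text
clock: 10.35
position: [0.5493, 0.1491, 0.2038]
ee_rot: [-2.371, 2.058, -0.002]
force: [0.8, -0.1, -4.1]
width: 0.196
```

```bash
python3 - <<'E'
from h import *
o=st()[2];print(st()[0],o['force'],o['ft_torque'],o['width'])
print(move((.623,-.194,.18),np.radians(-88.7)))
im=arm.get_image("scene")[150:330,330:560];cv2.imwrite("pics/s3.png",cv2.resize(im,None,fx=3,fy=3))
E
```

```text
[0.54927656 0.14914319 0.20379548] [ 0.80875603 -0.0651262  -4.13520823] [0.07142397 0.01870331 0.02335631] 0.19607943982420278
[[350.1, -24.7, 23.8], [-0.0018, 0.0003, 0.1184]]
```

View pics/s3.png

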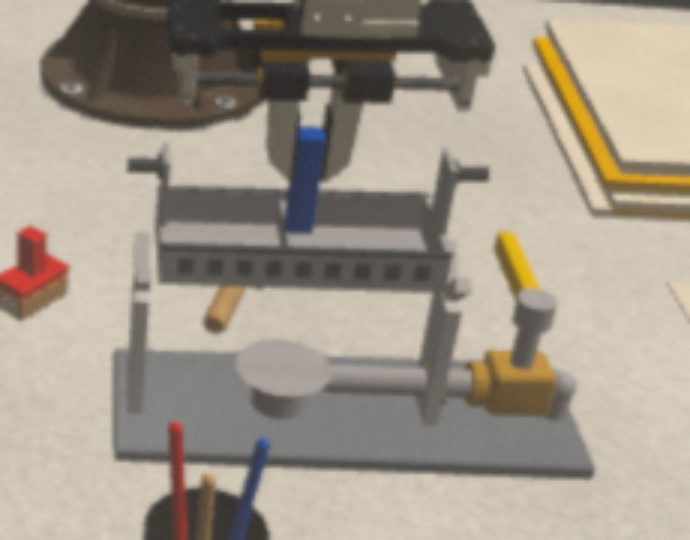

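Emit:
{"op": "jog_arm", "data": {
  "commands": [
    {"translation": [0, 0, -8], "turn": [0, 0, 0]},
    {"translation": [0, 0, -20], "turn": [0, 0, 0]},
    {"translation": [3, 0, -32], "turn": [0, 0, 0]},
    {"translation": [12, -1, -36], "turn": [0, 0, 0]},
    {"translation": [28, -2, -37], "turn": [0, 0, 0.01]},
    {"translation": [52, -4, -37], "turn": [0, 0, 0.02]},
    {"translation": [82, -6, -37], "turn": [0, 0, 0.03]},
    {"translation": [114, -8, -37], "turn": [0, 0, 0.04]},
    {"translation": [146, -10, -37], "turn": [0, 0, 0.05]},
    {"translation": [178, -12, -37], "turn": [0, 0, 0.06]},
    {"translation": [210, -15, -37], "turn": [0, 0, 0.07]},
    {"translation": [240, -17, -37], "turn": [0, 0, 0.08]}
  ]
}}

```text
clock: 11.4
position: [0.5989, -0.0908, 0.2383]
ee_rot: [2.284, -2.155, 0.0]
force: [0.1, -1.1, -3.4]
width: 0.196
```

Emit:
{"op": "jog_arm", "data": {
  "commands": [
    {"translation": [27, -2, 5], "turn": [0, 0, 0.01]},
    {"translation": [50, -4, 12], "turn": [0, 0, 0.02]},
    {"translation": [70, -5, 22], "turn": [0, 0, 0.03]},
    {"translation": [86, -6, 34], "turn": [0, 0, 0.038]},
    {"translation": [97, -7, 48], "turn": [0, 0, 0.038]},
    {"translation": [104, -7, 62], "turn": [0, 0, 0.038]},
    {"translation": [108, -7, 75], "turn": [0, 0, 0.038]},
    {"translation": [109, -7, 86], "turn": [0, 0, 0.038]},
    {"translation": [109, -7, 94], "turn": [0, 0, 0.038]},
    {"translation": [109, -7, 98], "turn": [0, 0, 0.038]},
    {"translation": [109, -7, 98], "turn": [0, 0, 0.038]}
  ]
}}

```text
clock: 12.32
position: [0.6127, -0.1935, 0.14]
ee_rot: [2.249, -2.194, -0.002]
force: [0.2, 0.0, -3.5]
width: 0.196
```

```bash
python3 - <<'E'
from h import *
o=st()[2];print(st()[0],o['force'],o['ft_torque'],o['width'])
print(move((.623,-.194,.068),np.radians(-88.7)))
T=cam("top");im=arm.get_image("top");cv2.imwrite("pics/t2.png",cv2.resize(im[150:340,300:560],None,fx=3,fy=3))
E
```

```text
[ 0.61266864 -0.19346163  0.14001469] [ 0.21424848  0.0233723  -3.52202094] [ 0.05308648 -0.00105605 -0.00356768] 0.1956034621661513
[[0.9, -10.4, 72.0], [0.0014, 0.0009, 0.0021]]
```

View pics/t2.png

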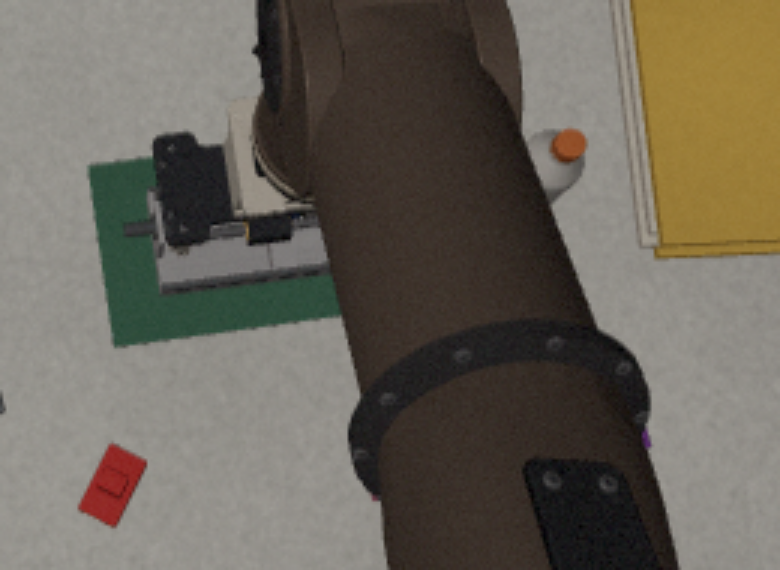

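Emit:
{"op": "jog_arm", "data": {
  "commands": [
    {"translation": [0, -3, 10], "turn": [0, 0, 0]},
    {"translation": [1, -6, 22], "turn": [0, 0, 0]},
    {"translation": [1, -9, 34], "turn": [0, 0, 0]},
    {"translation": [1, -10, 44], "turn": [0, 0, 0]},
    {"translation": [1, -10, 52], "turn": [0, 0, 0]},
    {"translation": [1, -10, 58], "turn": [0, 0, 0]},
    {"translation": [1, -10, 63], "turn": [0, 0, 0]},
    {"translation": [1, -10, 66], "turn": [0, 0, 0]},
    {"translation": [1, -10, 68], "turn": [0, 0, 0]},
    {"translation": [1, -10, 69], "turn": [0, 0, 0]},
    {"translation": [1, -10, 69], "turn": [0, 0, 0]},
    {"translation": [1, -10, 69], "turn": [0, 0, 0]}
  ]
}}

```text
clock: 13.37
position: [0.6233, -0.1955, 0.0724]
ee_rot: [-2.247, 2.195, -0.001]
force: [-0.5, 0.3, -3.1]
width: 0.193
```

Emit:
{"op": "jog_arm", "data": {
  "commands": [
    {"translation": [0, 0, 0.5], "turn": [0, 0, 0]},
    {"translation": [0, 0, 1], "turn": [0, 0, 0]},
    {"translation": [0, 0, 1], "turn": [0, 0, 0]},
    {"translation": [0, 0, 1], "turn": [0, 0, 0]}
  ]
}}

```text
clock: 13.7
position: [0.6231, -0.1955, 0.0711]
ee_rot: [-2.247, 2.195, -0.0]
force: [-0.2, 0.2, -3.4]
width: 0.196
```

Still hanging (−3.4 N); continue gently.

Emit:
{"op": "jog_arm", "data": {
  "commands": [
    {"translation": [0, 0, 0.7], "turn": [0, 0, 0]},
    {"translation": [0, 0, 1.4], "turn": [0, 0, 0]},
    {"translation": [0, 0, 2], "turn": [0, 0, 0]},
    {"translation": [0, 0, 2], "turn": [0, 0, 0]},
    {"translation": [0, 0, 2], "turn": [0, 0, 0]}
  ]
}}

```text
clock: 14.12
position: [0.623, -0.1954, 0.0689]
ee_rot: [2.247, -2.195, -0.0]
force: [-0.1, -0.1, -4.2]
width: 0.192
```

Emit:
{"op": "jog_arm", "data": {
  "commands": [
    {"translation": [0, 0, 0.5], "turn": [0, 0, 0]},
    {"translation": [0, 0, 1], "turn": [0, 0, 0]},
    {"translation": [0, 0, 1], "turn": [0, 0, 0]},
    {"translation": [0, 0, 1], "turn": [0, 0, 0]}
  ]
}}

```text
clock: 14.45
position: [0.6231, -0.1954, 0.0681]
ee_rot: [-2.247, 2.195, -0.0]
force: [-0.3, -0.4, -1.9]
width: 0.193
```

Emit:
{"op": "jog_arm", "data": {
  "commands": [
    {"translation": [0, 0, 0.5], "turn": [0, 0, 0]},
    {"translation": [0, 0, 0.5], "turn": [0, 0, 0]},
    {"translation": [0, 0, 0.5], "turn": [0, 0, 0]}
  ]
}}

```text
clock: 14.7
position: [0.6231, -0.1955, 0.0681]
ee_rot: [-2.247, 2.195, -0.001]
force: [-2.5, 1.0, 6.7]
width: 0.196
```

Emit:
{"op": "jog_arm", "data": {
  "commands": [
    {"translation": [0, 0, 0], "turn": [0, 0, 0]},
    {"translation": [0, 0, 0], "turn": [0, 0, 0]},
    {"translation": [0, 0, 0], "turn": [0, 0, 0]},
    {"translation": [0, 0, 0], "turn": [0, 0, 0]},
    {"translation": [0, 0, -10], "turn": [0, 0, 0]},
    {"translation": [0, 0, -40], "turn": [0, 0, 0]},
    {"translation": [0, 0, -80], "turn": [0, 0, 0]},
    {"translation": [0, 0, -120], "turn": [0, 0, 0]},
    {"translation": [0, 30, -160], "turn": [0, 0, 0]},
    {"translation": [0, 60, -190], "turn": [0, 0, 0]},
    {"translation": [0, 100, -210], "turn": [0, 0, 0]},
    {"translation": [0, 130, -220], "turn": [0, 0, 0]}
  ],
  "claw": -0.2
}}

```text
clock: 15.7
position: [0.4944, -0.198, 0.2899]
ee_rot: [-2.247, 2.193, -0.005]
force: [-0.3, -1.5, 0.7]
width: 0.596
```

```bash
python3 - <<'E'
from h import *
import time
print(st()[0],np.round(st()[2]['dq'],2),np.round(st()[2]['joints'],2)); 
for i in range(4): arm.get_image("wrist")
W=cam("wrist");im=arm.get_image("wrist");print(st()[0]);cv2.imwrite("pics/w4.png",im)
for q,z in[("basket",.003),("basket_axis",.071),("mat",0),("case_a",0)]:
    for d in arm.landmark_of("wrist",q)[:4]: print(q,np.round(d['at'],1),round(d['confidence'],2),plane(W,d['at'],z).round(4))
E
```

```text
[ 0.4944221  -0.19801975  0.28992983] [ 0.55 -0.86 -0.06  0.74 -0.34  0.07  0.51] [ 0.62  0.27 -0.43  1.68  0.12  1.22 -1.38]
[ 0.49467757 -0.1984946   0.28775318]
basket [323.5  88. ] 0.63 [ 0.6274 -0.197   0.003 ]
basket [443.1 253.3] 0.26 [ 0.4299 -0.3585  0.003 ]
basket_axis [320.3  80.9] 0.92 [ 0.6242 -0.1937  0.071 ]
basket_axis [209.9 242.5] 0.47 [ 0.4575 -0.0756  0.071 ]
mat [509.2  76.6] 0.72 [ 0.645  -0.4123  0.    ]
case_a [442.5 255.8] 0.97 [ 0.4255 -0.3592  0.    ]
case_a [501.8 254.2] 0.87 [ 0.4294 -0.4374  0.    ]
case_a [208.9 240.1] 0.65 [ 0.4403 -0.0516  0.    ]
case_a [379.6 250.8] 0.57 [ 0.4306 -0.2754  0.    ]
```

View pics/w4.png

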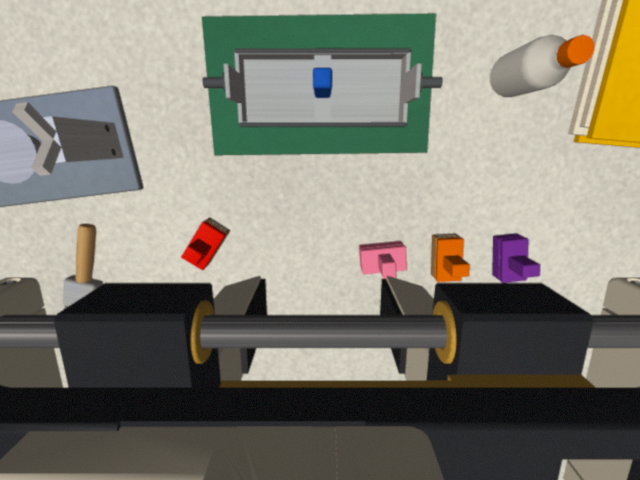

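```bash
cat >> h.py <<'E'
from scipy.optimize import minimize
HUE={'red':[(0,150,60),(6,255,255)],'orange':[(8,150,60),(18,255,255)]}
def fitcase(C,im,col,x0):
    m=cv2.inRange(cv2.cvtColor(im,cv2.COLOR_BGR2HSV),*HUE[col])
    n,l,s,c=cv2.connectedComponentsWithStats(m)
    uv=proj(C,np.array([x0[0],x0[1],.04])); k=min((i for i in range(1,n) if s[i,4]>60),key=lambda i:np.hypot(*(c[i]-uv)))
    m=(l==k).astype(np.uint8); f=4
    M=cv2.resize(m,None,fx=f,fy=f,interpolation=cv2.INTER_LINEAR)
    def box(p,hx,hy,z0,z1):
        a=p[2];q=[]
        for sx in(-1,1):
            for sy in(-1,1):
                for z in(z0,z1): q.append([p[0]+sx*hx*np.cos(a)-sy*hy*np.sin(a),p[1]+sx*hx*np.sin(a)+sy*hy*np.cos(a),z])
        return cv2.convexHull(((proj(C,np.array(q))+.5)*f*8).astype(np.int32))
    def cost(p):
        r=np.zeros_like(M)
        for h in(box(p,.028,.016,.024,.030),box(p,.008,.010,.03,.066)): cv2.fillConvexPoly(r,h,1,shift=3)
        return 1-(r&M).sum()/max(1,(r|M).sum())
    best=min((minimize(cost,[x0[0],x0[1],a],method='Nelder-Mead',options=dict(initial_simplex=[[x0[0],x0[1],a],[x0[0]+.008,x0[1],a],[x0[0],x0[1]+.008,a],[x0[0],x0[1],a+.3]],xatol=1e-4,fatol=1e-4)) for a in(-1.05,-.5,0,.5,1.05,1.57)),key=lambda r:r.fun)
    return best.x,best.fun,s[k]
E
python3 - <<'E'
from h import *
W=cam("wrist");im=cv2.imread("pics/w4.png")
print(fitcase(W,im,'red',(.44,-.052)));print(fitcase(W,im,'orange',(.428,-.359)))
T=cam("top");it=cv2.imread("pics/top0.png")
print(fitcase(T,it,'red',(.44,-.052)));print(fitcase(T,it,'orange',(.428,-.359)))
E
```

```text
(array([ 0.44107085, -0.05215437, -0.58772237]), np.float64(0.10143240370501594), array([ 182,  221,   44,   49, 1119], dtype=int32))
(array([ 0.43111468, -0.35379206,  0.09605866]), np.float64(0.05684248850862417), array([ 433,  237,   36,   45, 1322], dtype=int32))
(array([ 0.43844989, -0.052939  ,  2.56981478]), np.float64(0.14181565700399235), array([326, 298,  23,  27, 315], dtype=int32))
(array([ 0.42606879, -0.35779498,  0.07802298]), np.float64(0.0957174816235219), array([462, 290,  19,  26, 360], dtype=int32))
```

```bash
python3 - <<'E'
from h import *
print(move((.43,-.356,.22),.09))
E
```

```text
[[156.4, 68.7, 66.1], [0.0016, 0.0001, 1.5049]]
```

Emit:
{"op": "jog_arm", "data": {
  "commands": [
    {"translation": [40, 20, 0], "turn": [0, 0, -0.3]},
    {"translation": [80, 40, 0], "turn": [0, 0, -0.6]},
    {"translation": [156, 69, 30], "turn": [0, 0, -1.637]},
    {"translation": [156, 69, 66], "turn": [0, 0, -1.637]},
    {"translation": [156, 69, 66], "turn": [0, 0, -1.637]},
    {"translation": [156, 69, 66], "turn": [0, 0, -1.637]},
    {"translation": [156, 69, 66], "turn": [0, 0, -1.637]},
    {"translation": [156, 69, 66], "turn": [0, 0, -1.637]},
    {"translation": [156, 69, 66], "turn": [0, 0, -1.637]},
    {"translation": [156, 69, 66], "turn": [0, 0, -1.637]},
    {"translation": [156, 69, 66], "turn": [0, 0, -1.637]},
    {"translation": [156, 69, 66], "turn": [0, 0, -1.637]}
  ]
}}

```text
clock: 17.15
position: [0.4296, -0.3558, 0.2202]
ee_rot: [-3.138, 0.108, 0.001]
force: [0.2, -0.5, -0.8]
width: 0.598
```

Emit:
{"op": "jog_arm", "data": {
  "commands": [
    {"translation": [0, 0, 0], "turn": [0, 0, -0.15]},
    {"translation": [0, 0, 0], "turn": [0, 0, -0.15]},
    {"translation": [0, 0, 0], "turn": [0, 0, -0.15]},
    {"translation": [0, 0, 0], "turn": [0, 0, -0.15]}
  ]
}}

```text
clock: 17.48
position: [0.4293, -0.3559, 0.2205]
ee_rot: [-3.139, -0.111, 0.0]
force: [-0.3, 0.9, 0.3]
width: 0.596
```

```bash
python3 - <<'E'
from h import *
print(st()[0],np.round(st()[2]['joints'],2),st()[1].as_matrix().round(3)[:,0])
W=cam("wrist");im=arm.get_image("wrist");cv2.imwrite("pics/w5.png",im)
r=fitcase(W,im,'orange',(.43,-.356));print(r)
T=cam("top");it=arm.get_image("top");print(fitcase(T,it,'red',(.44,-.052)))
p=r[0];print(move((p[0],p[1],.1),p[2]));print(move((p[0],p[1],.04),p[2]))
E
```

```text
[ 0.4292744  -0.35590935  0.22053697] [ 1.08  0.42 -0.67  1.71  0.28  1.12  0.4 ] [ 0.998  0.071 -0.   ]
(array([ 0.42902611, -0.35717976,  0.06858373]), np.float64(0.047809291114999874), array([ 296,  201,   55,   37, 1820], dtype=int32))
(array([ 0.43839836, -0.05340487, -0.57376947]), np.float64(0.15548253199584916), array([327, 299,  22,  26, 310], dtype=int32))
[[-0.3, 1.3, 120.8], [-0.0003, 0.0001, 0.0031]]
[[-0.3, 1.3, 180.8], [-0.0003, 0.0001, 0.0031]]
```

View pics/w5.png

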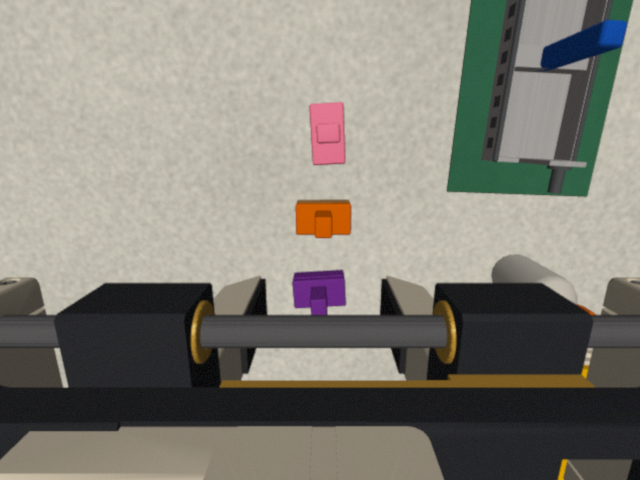

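Emit:
{"op": "jog_arm", "data": {
  "commands": [
    {"translation": [0, 1.5, 40], "turn": [0, 0, 0]},
    {"translation": [0, 1.5, 80], "turn": [0, 0, 0]},
    {"translation": [0, 1.5, 115], "turn": [0, 0, 0]},
    {"translation": [0, 1.5, 140], "turn": [0, 0, 0]},
    {"translation": [0, 1.5, 160], "turn": [0, 0, 0]},
    {"translation": [0, 1.5, 172], "turn": [0, 0, 0]},
    {"translation": [0, 1.5, 178], "turn": [0, 0, 0]},
    {"translation": [0, 1.5, 180], "turn": [0, 0, 0]},
    {"translation": [0, 1.5, 180], "turn": [0, 0, 0]},
    {"translation": [0, 1.5, 180], "turn": [0, 0, 0]}
  ]
}}

```text
clock: 18.42
position: [0.43, -0.3579, 0.0422]
ee_rot: [3.138, 0.116, 0.002]
force: [0.7, -0.8, 0.2]
width: 0.602
```

Emit:
{"op": "jog_arm", "data": {
  "commands": [
    {"translation": [0, 0, 0], "turn": [0, 0, 0]},
    {"translation": [0, 0, 0], "turn": [0, 0, 0]},
    {"translation": [0, 0, 0], "turn": [0, 0, 0]},
    {"translation": [0, 0, 0], "turn": [0, 0, 0]},
    {"translation": [0, 0, 0], "turn": [0, 0, 0]},
    {"translation": [0, 0, 0], "turn": [0, 0, 0]},
    {"translation": [0, 0, 0], "turn": [0, 0, 0]},
    {"translation": [0, 0, 0], "turn": [0, 0, 0]},
    {"translation": [0, 0, 0], "turn": [0, 0, 0]}
  ],
  "claw": 1,
  "grip_force": 15
}}

```text
clock: 19.17
position: [0.4291, -0.3575, 0.041]
ee_rot: [3.139, 0.117, -0.0]
force: [0.1, 0.6, 0.2]
width: 0.174
```

```bash
python3 - <<'E'
from h import *
print(st()[0],st()[2]['width'],st()[2]['force'])
B=np.array([.6235,-.1955]);a=np.radians(1.4)
t=B+np.array([-np.sin(a)*-.049,np.cos(a)*-.049])
print(t,move((*t,.2),a),move((*t,.049),a))
E
```

```text
[ 0.42914091 -0.35752657  0.04103433] 0.17404101928756086 [0.05029592 0.5889894  0.24843715]
[ 0.62469718 -0.24448537] [[203.4, -98.2, -159.0], [0.0, 0.0, 0.0498]] [[203.4, -98.2, -8.0], [0.0, 0.0, 0.0498]]
```

Emit:
{"op": "jog_arm", "data": {
  "commands": [
    {"translation": [0, 0, -8], "turn": [0, 0, 0]},
    {"translation": [0, 0, -25], "turn": [0, 0, 0]},
    {"translation": [0, 0, -50], "turn": [0, 0, 0]},
    {"translation": [5, -2, -80], "turn": [0, 0, 0.01]},
    {"translation": [25, -12, -100], "turn": [0, 0, 0.02]},
    {"translation": [55, -27, -110], "turn": [0, 0, 0.03]},
    {"translation": [90, -43, -110], "turn": [0, 0, 0.04]},
    {"translation": [125, -60, -110], "turn": [0, 0, 0.05]},
    {"translation": [160, -77, -110], "turn": [0, 0, 0.05]},
    {"translation": [188, -90, -110], "turn": [0, 0, 0.05]},
    {"translation": [203, -98, -110], "turn": [0, 0, 0.05]},
    {"translation": [203.4, -98.2, -110], "turn": [0, 0, 0.05]}
  ]
}}

```text
clock: 20.17
position: [0.6281, -0.2395, 0.1515]
ee_rot: [-3.138, -0.047, -0.004]
force: [-0.8, 0.6, -0.2]
width: 0.171
```

```bash
python3 - <<'E'
from h import *
for i in range(2): arm.get_image("wrist")
print(st()[0],st()[2]['width'],np.round(st()[2]['joints'],2))
a=np.radians(1.4);t=(.6247,-.2445)
print(move((*t,.05),a))
W=cam("wrist");im=arm.get_image("wrist");cv2.imwrite("pics/w6.png",im)
for d in arm.landmark_of("wrist","basket_axis")[:2]: print(np.round(d['at']),d['confidence'],plane(W,d['at'],.071))
E
```

```text
[ 0.62485442 -0.24365978  0.15104894] 0.17746692044715137 [ 0.66  0.65 -0.59  1.5   0.39  1.11  0.01]
[[-0.1, 0.9, 101.0], [-0.0004, 0.0004, 0.0015]]
[323. 179.] 0.67 [ 0.62317675 -0.19504965  0.071     ]
```

View pics/w6.png

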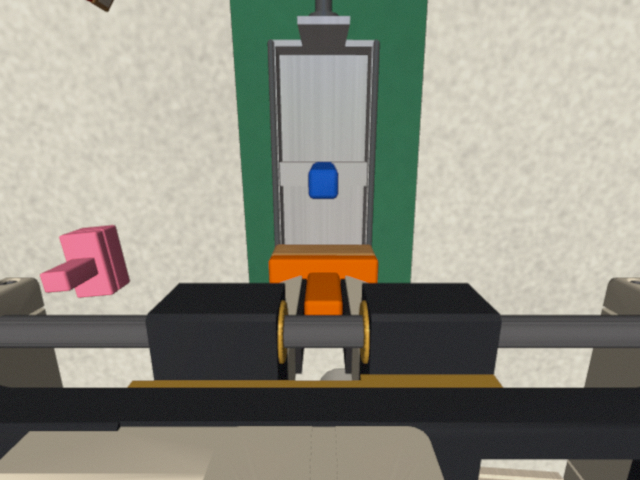

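Emit:
{"op": "jog_arm", "data": {
  "commands": [
    {"translation": [0, 1, 20], "turn": [0, 0, 0]},
    {"translation": [0, 1, 40], "turn": [0, 0, 0]},
    {"translation": [0, 1, 58], "turn": [0, 0, 0]},
    {"translation": [0, 1, 73], "turn": [0, 0, 0]},
    {"translation": [0, 1, 84], "turn": [0, 0, 0]},
    {"translation": [0, 1, 92], "turn": [0, 0, 0]},
    {"translation": [0, 1, 97], "turn": [0, 0, 0]},
    {"translation": [0, 1, 100], "turn": [0, 0, 0]},
    {"translation": [0, 1, 102], "turn": [0, 0, 0]},
    {"translation": [0, 1, 103], "turn": [0, 0, 0]},
    {"translation": [0, 1, 103], "turn": [0, 0, 0]},
    {"translation": [0, 1, 103], "turn": [0, 0, 0]}
  ]
}}

```text
clock: 21.37
position: [0.6251, -0.2455, 0.0485]
ee_rot: [3.141, 0.038, 0.001]
force: [-0.5, 0.0, -0.8]
width: 0.176
```

Emit:
{"op": "jog_arm", "data": {
  "commands": [
    {"translation": [0, 0, 0.5], "turn": [0, 0, 0]},
    {"translation": [0, 0, 1], "turn": [0, 0, 0]},
    {"translation": [0, 0, 1], "turn": [0, 0, 0]}
  ]
}}

```text
clock: 21.62
position: [0.6252, -0.2455, 0.0481]
ee_rot: [3.141, 0.038, 0.002]
force: [-1.2, 0.0, 5.6]
width: 0.173
```

Emit:
{"op": "jog_arm", "data": {
  "commands": [
    {"translation": [0, 0, 0], "turn": [0, 0, 0]},
    {"translation": [0, 0, 0], "turn": [0, 0, 0]},
    {"translation": [0, 0, 0], "turn": [0, 0, 0]},
    {"translation": [0, 0, 0], "turn": [0, 0, 0]},
    {"translation": [0, 0, -10], "turn": [0, 0, 0]},
    {"translation": [0, 0, -40], "turn": [0, 0, 0]},
    {"translation": [0, 0, -80], "turn": [0, 0, 0]},
    {"translation": [0, 0, -120], "turn": [0, 0, 0]},
    {"translation": [0, 0, -150], "turn": [0, 0, 0]},
    {"translation": [0, 0, -160], "turn": [0, 0, 0]}
  ],
  "claw": -0.1
}}

```text
clock: 22.45
position: [0.6271, -0.2453, 0.2137]
ee_rot: [3.139, 0.038, 0.012]
force: [-0.1, 0.3, 0.2]
width: 0.544
```

```bash
python3 - <<'E'
from h import *
print(st()[0],st()[2]['width'])
print(move((.44,-.053,.22),-.585))
E
```

```text
[ 0.62712281 -0.24534164  0.21372193] 0.5436644304339635
[[-182.3, -196.8, -8.1], [-0.0003, -0.0082, 0.6094]]
```

Emit:
{"op": "jog_arm", "data": {
  "commands": [
    {"translation": [-20, -20, -5], "turn": [0, 0, 0.05]},
    {"translation": [-182, -197, -8], "turn": [0, 0, 0.609]},
    {"translation": [-182, -197, -8], "turn": [0, 0, 0.609]},
    {"translation": [-182, -197, -8], "turn": [0, 0, 0.609]},
    {"translation": [-182, -197, -8], "turn": [0, 0, 0.609]},
    {"translation": [-182, -197, -8], "turn": [0, 0, 0.609]},
    {"translation": [-182, -197, -8], "turn": [0, 0, 0.609]},
    {"translation": [-182, -197, -8], "turn": [0, 0, 0.609]},
    {"translation": [-182, -197, -8], "turn": [0, 0, 0.609]},
    {"translation": [-182, -197, -8], "turn": [0, 0, 0.609]},
    {"translation": [-182, -197, -8], "turn": [0, 0, 0.609]},
    {"translation": [-182, -197, -8], "turn": [0, 0, 0.609]}
  ]
}}

```text
clock: 23.45
position: [0.4386, -0.0537, 0.2149]
ee_rot: [-3.007, 0.907, 0.0]
force: [-0.6, -0.7, -0.0]
width: 0.551
```

```bash
python3 - <<'E'
from h import *
for i in range(2): arm.get_image("wrist")
print(st()[0],np.round(st()[2]['joints'],2),st()[1].as_matrix().round(3)[:,0])
W=cam("wrist");im=arm.get_image("wrist");cv2.imwrite("pics/w7.png",im)
r=fitcase(W,im,'red',(.44,-.053));print(r)
p=r[0];print(move((p[0],p[1],.04),p[2]))
E
```

```text
[ 0.438401   -0.05350045  0.21478333] [ 0.53  0.21 -0.61  1.97  0.14  1.   -0.73] [ 0.833 -0.553 -0.001]
(array([ 0.44108078, -0.05142707, -0.58541213]), np.float64(0.06914159093098682), array([ 297,  198,   56,   36, 1820], dtype=int32))
[[1.3, -3.1, 174.8], [-0.0002, 0.0006, -0.0002]]
```

View pics/w7.png

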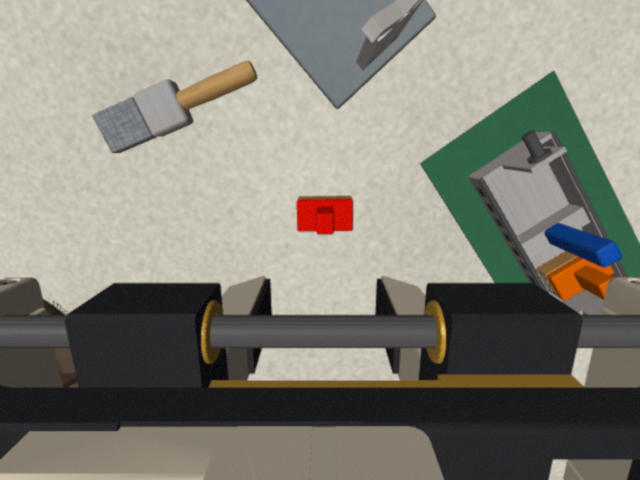

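Emit:
{"op": "jog_arm", "data": {
  "commands": [
    {"translation": [1, -3, 40], "turn": [0, 0, 0]},
    {"translation": [1, -3, 80], "turn": [0, 0, 0]},
    {"translation": [1, -3, 112], "turn": [0, 0, 0]},
    {"translation": [1, -3, 138], "turn": [0, 0, 0]},
    {"translation": [1, -3, 156], "turn": [0, 0, 0]},
    {"translation": [1, -3, 167], "turn": [0, 0, 0]},
    {"translation": [1, -3, 173], "turn": [0, 0, 0]},
    {"translation": [1, -3, 174], "turn": [0, 0, 0]},
    {"translation": [1, -3, 174], "turn": [0, 0, 0]},
    {"translation": [1, -3, 174], "turn": [0, 0, 0]}
  ]
}}

```text
clock: 24.43
position: [0.4412, -0.051, 0.0417]
ee_rot: [-3.008, 0.906, -0.002]
force: [-0.5, 0.6, 0.1]
width: 0.553
```

Emit:
{"op": "jog_arm", "data": {
  "commands": [
    {"translation": [0, 0, 0], "turn": [0, 0, 0]},
    {"translation": [0, 0, 0], "turn": [0, 0, 0]},
    {"translation": [0, 0, 0], "turn": [0, 0, 0]},
    {"translation": [0, 0, 0], "turn": [0, 0, 0]},
    {"translation": [0, 0, 0], "turn": [0, 0, 0]},
    {"translation": [0, 0, 0], "turn": [0, 0, 0]},
    {"translation": [0, 0, 0], "turn": [0, 0, 0]},
    {"translation": [0, 0, 0], "turn": [0, 0, 0]},
    {"translation": [0, 0, 0], "turn": [0, 0, 0]}
  ],
  "claw": 1,
  "grip_force": 15
}}

```text
clock: 25.18
position: [0.4406, -0.0511, 0.0411]
ee_rot: [3.008, -0.905, 0.0]
force: [-0.9, -0.7, 3.9]
width: 0.173
```

```bash
python3 - <<'E'
from h import *
print(st()[0],st()[2]['width'],st()[2]['force'])
B=np.array([.6235,-.1955]);a=np.radians(1.4)
t=B+np.array([-np.sin(a)*.049,np.cos(a)*.049])
print(t,move((*t,.15),a),move((*t,.049),a))
E
```

```text
[ 0.44059286 -0.05105987  0.0411273 ] 0.17342681063591078 [-0.86295789 -0.69095088  3.91943052]
[ 0.62230282 -0.14651463] [[204.2, -20.7, -108.8], [0.0001, -0.0002, -0.6092]] [[204.2, -20.7, -7.8], [0.0001, -0.0002, -0.6092]]
```

Emit:
{"op": "jog_arm", "data": {
  "commands": [
    {"translation": [0, 0, -8], "turn": [0, 0, 0]},
    {"translation": [0, 0, -25], "turn": [0, 0, 0]},
    {"translation": [0, 0, -50], "turn": [0, 0, 0]},
    {"translation": [5, 0, -80], "turn": [0, 0, -0.05]},
    {"translation": [25, -2, -100], "turn": [0, 0, -0.13]},
    {"translation": [55, -5, -108], "turn": [0, 0, -0.22]},
    {"translation": [90, -9, -109], "turn": [0, 0, -0.31]},
    {"translation": [125, -13, -109], "turn": [0, 0, -0.4]},
    {"translation": [160, -16, -109], "turn": [0, 0, -0.49]},
    {"translation": [188, -19, -109], "turn": [0, 0, -0.57]},
    {"translation": [204, -20.7, -109], "turn": [0, 0, -0.609]},
    {"translation": [204, -20.7, -109], "turn": [0, 0, -0.609]}
  ]
}}

```text
clock: 26.18
position: [0.6242, -0.1487, 0.1496]
ee_rot: [-3.141, -0.037, -0.001]
force: [-0.8, -0.1, -0.5]
width: 0.175
```

```bash
python3 - <<'E'
from h import *
for i in range(3): arm.get_image("wrist")
print(st()[0],st()[2]['width'])
print(move((.6223,-.1465,.049),np.radians(1.4)))
E
```

```text
[ 0.62129987 -0.1456834   0.14996877] 0.17301272383129196
[[1.1, 0.9, 101.0], [-0.0008, 0.0009, -0.0005]]
```

Emit:
{"op": "jog_arm", "data": {
  "commands": [
    {"translation": [1, 1, 20], "turn": [0, 0, 0]},
    {"translation": [1, 1, 40], "turn": [0, 0, 0]},
    {"translation": [1, 1, 58], "turn": [0, 0, 0]},
    {"translation": [1, 1, 73], "turn": [0, 0, 0]},
    {"translation": [1, 1, 84], "turn": [0, 0, 0]},
    {"translation": [1, 1, 92], "turn": [0, 0, 0]},
    {"translation": [1, 1, 97], "turn": [0, 0, 0]},
    {"translation": [1, 1, 100], "turn": [0, 0, 0]},
    {"translation": [1, 1, 101.5], "turn": [0, 0, 0]},
    {"translation": [1, 1, 102.5], "turn": [0, 0, 0]},
    {"translation": [1, 1, 102.5], "turn": [0, 0, 0]},
    {"translation": [1, 1, 102.5], "turn": [0, 0, 0]}
  ]
}}

```text
clock: 27.33
position: [0.6235, -0.1473, 0.0482]
ee_rot: [3.141, 0.038, 0.002]
force: [-0.4, -0.0, 1.4]
width: 0.173
```

Emit:
{"op": "jog_arm", "data": {
  "commands": [
    {"translation": [0, 0, 0.4], "turn": [0, 0, 0]},
    {"translation": [0, 0, 0.4], "turn": [0, 0, 0]}
  ]
}}

```text
clock: 27.5
position: [0.6235, -0.1473, 0.0482]
ee_rot: [3.141, 0.038, 0.002]
force: [-2.4, -0.2, 6.2]
width: 0.173
```

Emit:
{"op": "jog_arm", "data": {
  "commands": [
    {"translation": [0, 0, 0], "turn": [0, 0, 0]},
    {"translation": [0, 0, 0], "turn": [0, 0, 0]},
    {"translation": [0, 0, 0], "turn": [0, 0, 0]},
    {"translation": [0, 0, 0], "turn": [0, 0, 0]},
    {"translation": [0, 0, -10], "turn": [0, 0, 0]},
    {"translation": [0, 0, -40], "turn": [0, 0, 0]},
    {"translation": [0, 0, -80], "turn": [0, 0, 0]},
    {"translation": [0, 0, -120], "turn": [0, 0, 0.05]},
    {"translation": [-15, 0, -160], "turn": [0, 0, 0.15]},
    {"translation": [-30, 0, -180], "turn": [0, 0, 0.27]},
    {"translation": [-50, 0, -190], "turn": [0, 0, 0.39]},
    {"translation": [-60, 0, -190], "turn": [0, 0, 0.51]}
  ],
  "claw": -0.1
}}

```text
clock: 28.5
position: [0.563, -0.1485, 0.2412]
ee_rot: [3.047, -0.764, 0.008]
force: [0.3, 0.5, 0.0]
width: 0.55
```

```bash
python3 - <<'E'
from h import *
print(st()[0],move((.55,-.195,.24),np.radians(-88.6)))
E
```

```text
[ 0.5629599  -0.14849262  0.2411723 ] [[10.5, 47.1, 1.2], [-0.0035, -0.0038, 1.0549]]
```

Emit:
{"op": "jog_arm", "data": {
  "commands": [
    {"translation": [10, 47, 1], "turn": [0, 0, 1.055]},
    {"translation": [10, 47, 1], "turn": [0, 0, 1.055]},
    {"translation": [10, 47, 1], "turn": [0, 0, 1.055]},
    {"translation": [10, 47, 1], "turn": [0, 0, 1.055]},
    {"translation": [10, 47, 1], "turn": [0, 0, 1.055]},
    {"translation": [10, 47, 1], "turn": [0, 0, 1.055]},
    {"translation": [10, 47, 1], "turn": [0, 0, 1.055]},
    {"translation": [10, 47, 1], "turn": [0, 0, 1.055]},
    {"translation": [10, 47, 1], "turn": [0, 0, 1.055]},
    {"translation": [10, 47, 1], "turn": [0, 0, 1.055]},
    {"translation": [10, 47, 1], "turn": [0, 0, 1.055]}
  ]
}}

```text
clock: 29.42
position: [0.55, -0.1947, 0.2367]
ee_rot: [-2.257, 2.184, -0.001]
force: [0.3, 0.2, -0.2]
width: 0.552
```

```bash
python3 - <<'E'
from h import *
for i in range(3): arm.get_image("wrist")
print(st()[0],np.round(st()[2]['joints'],2))
W=cam("wrist");im=arm.get_image("wrist");cv2.imwrite("pics/w8.png",im)
for d in arm.landmark_of("wrist","basket_axis")[:2]: print(np.round(d['at']),d['confidence'],plane(W,d['at'],.071))
m=cv2.inRange(cv2.cvtColor(im,cv2.COLOR_BGR2HSV),(105,150,30),(125,255,255));n,l,s,c=cv2.connectedComponentsWithStats(m);print(s[1:])
a=np.radians(1.4)
print([proj(W,[.6235+x,-.1955+y,.099]).round(0).tolist() for x,y in((.009,.009),(.009,-.009),(-.009,-.009),(-.009,.009))])
print(move((.6231,-.1955,.068),np.radians(-88.6)))
E
```

```text
[ 0.5499595  -0.19491812  0.23631784] [ 0.5   0.39 -0.35  1.64  0.14  1.14 -1.42]
[330. 142.] 0.96 [ 0.62235708 -0.19840862  0.071     ]
[[317 130  20  22 424]]
[[316.0, 128.0], [338.0, 129.0], [337.0, 152.0], [315.0, 151.0]]
[[2.8, -73.1, 168.2], [-0.0, 0.0001, 0.0066]]
```

View pics/w8.png

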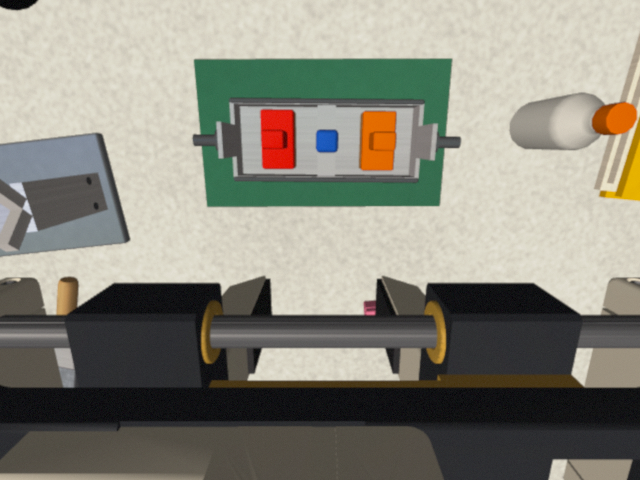

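Emit:
{"op": "jog_arm", "data": {
  "commands": [
    {"translation": [1, -25, 30], "turn": [0, 0, 0.006]},
    {"translation": [2, -50, 60], "turn": [0, 0, 0.006]},
    {"translation": [3, -73, 85], "turn": [0, 0, 0.006]},
    {"translation": [3, -73, 105], "turn": [0, 0, 0.006]},
    {"translation": [3, -73, 115], "turn": [0, 0, 0.006]},
    {"translation": [3, -73, 115], "turn": [0, 0, 0.006]},
    {"translation": [3, -73, 115], "turn": [0, 0, 0.006]}
  ],
  "claw": 0.35
}}

```text
clock: 30.25
position: [0.6225, -0.196, 0.1214]
ee_rot: [2.248, -2.194, -0.001]
force: [0.6, 0.1, 1.3]
width: 0.328
```

```bash
python3 - <<'E'
from h import *
for i in range(2): arm.get_image("wrist")
print(st()[0],st()[2]['width'],move((.6231,-.1955,.069),np.radians(-88.6)))
W=cam("wrist");im=arm.get_image("wrist")
m=cv2.inRange(cv2.cvtColor(im,cv2.COLOR_BGR2HSV),(105,150,30),(125,255,255));n,l,s,c=cv2.connectedComponentsWithStats(m);print(s[1:])
print([proj(W,[.6235+x,-.1955+y,.099]).round(0).tolist() for x,y in((.009,.009),(.009,-.009),(-.009,-.009),(-.009,.009))])
E
```

```text
[ 0.62349412 -0.19626361  0.12296628] 0.3264372694274702 [[-0.8, 0.5, 54.0], [-0.0022, -0.0008, -0.0008]]
[[ 306  233   32   59 1635]]
[[305.0, 262.0], [339.0, 263.0], [337.0, 293.0], [305.0, 293.0]]
```

Aligned with the post; go down, and grip.

Emit:
{"op": "jog_arm", "data": {
  "commands": [
    {"translation": [-0.5, 0.5, 12], "turn": [0, 0, 0]},
    {"translation": [-0.5, 0.5, 26], "turn": [0, 0, 0]},
    {"translation": [-0.5, 0.5, 38], "turn": [0, 0, 0]},
    {"translation": [-0.5, 0.5, 47], "turn": [0, 0, 0]},
    {"translation": [-0.5, 0.5, 52], "turn": [0, 0, 0]},
    {"translation": [-0.5, 0.5, 53.5], "turn": [0, 0, 0]},
    {"translation": [-0.5, 0.5, 53.5], "turn": [0, 0, 0]},
    {"translation": [-0.5, 0.5, 53.5], "turn": [0, 0, 0]}
  ]
}}

```text
clock: 31.07
position: [0.6229, -0.1954, 0.068]
ee_rot: [-2.248, 2.194, -0.001]
force: [-0.2, -0.6, 1.0]
width: 0.324
```

Emit:
{"op": "jog_arm", "data": {
  "commands": [
    {"translation": [0, 0, 0], "turn": [0, 0, 0]},
    {"translation": [0, 0, 0], "turn": [0, 0, 0]},
    {"translation": [0, 0, 0], "turn": [0, 0, 0]},
    {"translation": [0, 0, 0], "turn": [0, 0, 0]},
    {"translation": [0, 0, 0], "turn": [0, 0, 0]},
    {"translation": [0, 0, 0], "turn": [0, 0, 0]},
    {"translation": [0, 0, 0], "turn": [0, 0, 0]},
    {"translation": [0, 0, 0], "turn": [0, 0, 0]}
  ],
  "claw": 1,
  "grip_force": 50
}}

```text
clock: 31.73
position: [0.6229, -0.1954, 0.0681]
ee_rot: [-2.248, 2.194, -0.001]
force: [-0.7, 0.1, 6.1]
width: 0.192
```

Emit:
{"op": "jog_arm", "data": {
  "commands": [
    {"translation": [0, 0, -1], "turn": [0, 0, 0]},
    {"translation": [0, 0, -4], "turn": [0, 0, 0]},
    {"translation": [0, 0, -9], "turn": [0, 0, 0]},
    {"translation": [0, 0, -17], "turn": [0, 0, 0]},
    {"translation": [0, 0, -28], "turn": [0, 0, 0]},
    {"translation": [0, 0, -42], "turn": [0, 0, 0]},
    {"translation": [0, 0, -60], "turn": [0, 0, 0]},
    {"translation": [0, 0, -80], "turn": [0, 0, 0]},
    {"translation": [0, 0, -102], "turn": [0, 0, 0]},
    {"translation": [0, 0, -124], "turn": [0, 0, 0]},
    {"translation": [0, 0, -145], "turn": [0, 0, 0]},
    {"translation": [0, 0, -160], "turn": [0, 0, 0]}
  ]
}}

```text
clock: 32.73
position: [0.6231, -0.1952, 0.231]
ee_rot: [-2.247, 2.193, -0.004]
force: [0.9, -0.1, -5.3]
width: 0.192
```

```bash
python3 - <<'E'
from h import *
o=st()[2];print(st()[0],o['width'],o['force'],o['ft_torque'])
print(move((.5487,.1491,.24),np.radians(-81.9)))
E
```

```text
[ 0.62305621 -0.19521461  0.23100691] 0.1922507182959126 [ 0.9013693  -0.13445574 -5.27179056] [0.07723206 0.00862647 0.01295264]
[[-346.0, 65.9, -9.4], [-0.0028, -0.0008, -0.1171]]
```

Emit:
{"op": "jog_arm", "data": {
  "commands": [
    {"translation": [-3, 0, -4], "turn": [0, 0, 0]},
    {"translation": [-11, 2, -8], "turn": [0, 0, -0.005]},
    {"translation": [-26, 5, -10], "turn": [0, 0, -0.01]},
    {"translation": [-48, 9, -10], "turn": [0, 0, -0.02]},
    {"translation": [-76, 14, -10], "turn": [0, 0, -0.03]},
    {"translation": [-106, 20, -10], "turn": [0, 0, -0.04]},
    {"translation": [-136, 26, -10], "turn": [0, 0, -0.05]},
    {"translation": [-166, 32, -10], "turn": [0, 0, -0.06]},
    {"translation": [-196, 38, -10], "turn": [0, 0, -0.07]},
    {"translation": [-226, 43, -10], "turn": [0, 0, -0.08]},
    {"translation": [-254, 48, -10], "turn": [0, 0, -0.09]},
    {"translation": [-280, 53, -10], "turn": [0, 0, -0.1]}
  ]
}}

```text
clock: 33.73
position: [0.5604, 0.0867, 0.2367]
ee_rot: [2.357, -2.075, -0.003]
force: [0.4, -0.3, -4.9]
width: 0.193
```

```bash
python3 - <<'E'
from h import *
o=st()[2];print(st()[0],o['width'])
print(move((.5487,.1491,.24),np.radians(-81.9)))
E
```

```text
[0.56041397 0.08668533 0.236676  ] 0.1930675877095931
[[-63.4, 3.7, -3.3], [0.0021, 0.0006, -0.014]]
```

Emit:
{"op": "jog_arm", "data": {
  "commands": [
    {"translation": [-20, 1, 0], "turn": [0, 0, -0.005]},
    {"translation": [-36, 2, 0], "turn": [0, 0, -0.01]},
    {"translation": [-48, 3, 0], "turn": [0, 0, -0.014]},
    {"translation": [-56, 3.5, 0], "turn": [0, 0, -0.014]},
    {"translation": [-61, 3.7, 0], "turn": [0, 0, -0.014]},
    {"translation": [-63, 3.7, 0], "turn": [0, 0, -0.014]},
    {"translation": [-63, 3.7, 0], "turn": [0, 0, -0.014]},
    {"translation": [-63, 3.7, 0], "turn": [0, 0, -0.014]},
    {"translation": [-63, 3.7, 0], "turn": [0, 0, -0.014]}
  ]
}}

```text
clock: 34.48
position: [0.5516, 0.1442, 0.2375]
ee_rot: [2.367, -2.065, 0.001]
force: [-0.8, -0.0, -5.0]
width: 0.195
```

```bash
python3 - <<'E'
from h import *
o=st()[2];print(st()[0],o['width'])
print(move((.5487,.1491,.122),np.radians(-81.9)))
E
```

```text
[0.55160913 0.14421636 0.23749703] 0.19538632841727094
[[-5.3, 2.2, 115.5], [0.0001, -0.0006, -0.005]]
```

Align first, then descend to just above the notches.

Emit:
{"op": "jog_arm", "data": {
  "commands": [
    {"translation": [-3, 1, 0], "turn": [0, 0, -0.003]},
    {"translation": [-5.3, 2.2, 5], "turn": [0, 0, -0.005]},
    {"translation": [-5.3, 2.2, 14], "turn": [0, 0, -0.005]},
    {"translation": [-5.3, 2.2, 26], "turn": [0, 0, -0.005]},
    {"translation": [-5.3, 2.2, 40], "turn": [0, 0, -0.005]},
    {"translation": [-5.3, 2.2, 54], "turn": [0, 0, -0.005]},
    {"translation": [-5.3, 2.2, 66], "turn": [0, 0, -0.005]},
    {"translation": [-5.3, 2.2, 74], "turn": [0, 0, -0.005]},
    {"translation": [-5.3, 2.2, 80], "turn": [0, 0, -0.005]},
    {"translation": [-5.3, 2.2, 80], "turn": [0, 0, -0.005]},
    {"translation": [-5.3, 2.2, 80], "turn": [0, 0, -0.005]},
    {"translation": [-5.3, 2.2, 80], "turn": [0, 0, -0.005]}
  ]
}}

```text
clock: 35.48
position: [0.5488, 0.1506, 0.1582]
ee_rot: [-2.374, 2.056, -0.001]
force: [0.1, -0.1, -4.8]
width: 0.191
```

```bash
python3 - <<'E'
from h import *
arm.get_image("scene")
o=st()[2];print(st()[0],o['width'],o['force'])
print(move((.5487,.1491,.122),np.radians(-81.9)))
im=arm.get_image("scene")[150:330,330:560];cv2.imwrite("pics/s4.png",cv2.resize(im,None,fx=3,fy=3))
E
```

```text
[0.54889423 0.15060767 0.1583237 ] 0.1943194729693463 [ 0.93897093 -0.281811   -3.85451957]
[[1.5, 0.5, 36.3], [-0.0013, 0.0002, 0.0018]]
```

View pics/s4.png

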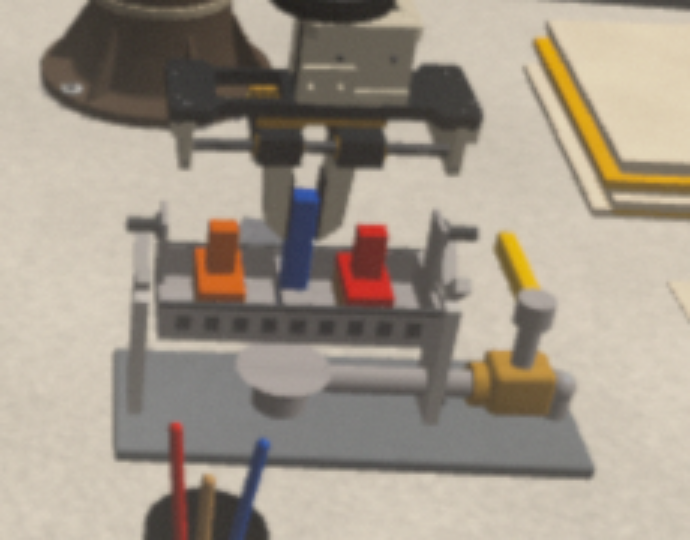

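Emit:
{"op": "jog_arm", "data": {
  "commands": [
    {"translation": [1.5, 0.5, 4], "turn": [0, 0, 0.002]},
    {"translation": [1.5, 0.5, 9], "turn": [0, 0, 0.002]},
    {"translation": [1.5, 0.5, 14], "turn": [0, 0, 0.002]},
    {"translation": [1.5, 0.5, 19], "turn": [0, 0, 0.002]},
    {"translation": [1.5, 0.5, 24], "turn": [0, 0, 0.002]},
    {"translation": [1.5, 0.5, 28], "turn": [0, 0, 0.002]},
    {"translation": [1.5, 0.5, 31], "turn": [0, 0, 0.002]},
    {"translation": [1.5, 0.5, 33], "turn": [0, 0, 0.002]},
    {"translation": [1.5, 0.5, 34], "turn": [0, 0, 0.002]},
    {"translation": [1.5, 0.5, 34], "turn": [0, 0, 0.002]},
    {"translation": [1.5, 0.5, 34], "turn": [0, 0, 0.002]}
  ]
}}

```text
clock: 36.5
position: [0.5483, 0.1488, 0.1237]
ee_rot: [-2.372, 2.059, -0.0]
force: [-0.6, 0.3, -4.9]
width: 0.194
```

Emit:
{"op": "jog_arm", "data": {
  "commands": [
    {"translation": [0, 0, 0.8], "turn": [0, 0, 0]},
    {"translation": [0, 0, 1.5], "turn": [0, 0, 0]},
    {"translation": [0, 0, 1.5], "turn": [0, 0, 0]},
    {"translation": [0, 0, 1.5], "turn": [0, 0, 0]}
  ]
}}

```text
clock: 36.83
position: [0.5483, 0.1488, 0.1223]
ee_rot: [-2.372, 2.059, -0.001]
force: [0.2, 1.0, -4.8]
width: 0.191
```

Emit:
{"op": "jog_arm", "data": {
  "commands": [
    {"translation": [0, 0, 0.5], "turn": [0, 0, 0]},
    {"translation": [0, 0, 1], "turn": [0, 0, 0]},
    {"translation": [0, 0, 1], "turn": [0, 0, 0]},
    {"translation": [0, 0, 1], "turn": [0, 0, 0]}
  ]
}}

```text
clock: 37.17
position: [0.5485, 0.1489, 0.1219]
ee_rot: [-2.372, 2.059, -0.001]
force: [-1.0, -0.4, 5.8]
width: 0.197
```

Emit:
{"op": "jog_arm", "data": {
  "commands": [
    {"translation": [0, 0, 0.4], "turn": [0, 0, 0]},
    {"translation": [0, 0, 0.4], "turn": [0, 0, 0]},
    {"translation": [0, 0, 0.4], "turn": [0, 0, 0]}
  ]
}}

```text
clock: 37.42
position: [0.5486, 0.1489, 0.1219]
ee_rot: [-2.372, 2.059, -0.002]
force: [-3.2, -1.6, 9.7]
width: 0.192
```

Emit:
{"op": "jog_arm", "data": {
  "commands": [
    {"translation": [0, 0, -0.8], "turn": [0, 0, 0]},
    {"translation": [0, 0, -0.8], "turn": [0, 0, 0]},
    {"translation": [0, 0, -0.8], "turn": [0, 0, 0]}
  ]
}}

```text
clock: 37.67
position: [0.5485, 0.1489, 0.122]
ee_rot: [-2.372, 2.059, -0.001]
force: [-0.6, -1.2, 5.5]
width: 0.193
```

Emit:
{"op": "jog_arm", "data": {
  "commands": [
    {"translation": [0, 0, 0], "turn": [0, 0, 0]},
    {"translation": [0, 0, 0], "turn": [0, 0, 0]},
    {"translation": [0, 0, 0], "turn": [0, 0, 0]},
    {"translation": [0, 0, 0], "turn": [0, 0, 0]},
    {"translation": [0, 0, 0], "turn": [0, 0, 0]},
    {"translation": [0, 0, -5], "turn": [0, 0, 0]},
    {"translation": [0, 0, -15], "turn": [0, 0, 0]},
    {"translation": [0, 0, -30], "turn": [0, 0, 0]},
    {"translation": [0, 0, -50], "turn": [0, 0, 0]},
    {"translation": [0, 0, -75], "turn": [0, 0, 0]},
    {"translation": [0, 0, -100], "turn": [0, 0, 0]},
    {"translation": [0, 0, -110], "turn": [0, 0, 0]}
  ],
  "claw": 0.35
}}

```text
clock: 38.67
position: [0.5494, 0.1497, 0.2359]
ee_rot: [-2.369, 2.056, -0.004]
force: [0.9, 0.8, -0.4]
width: 0.325
```

```bash
python3 - <<'E'
from h import *
y=np.radians(-82)
q=push(180,-1,extra=.008,z=.092);print(q,move(q,y))
E
```

```text
[0.46055272 0.26978531 0.092     ] [[-131.3, 71.8, 143.6], [-0.0051, 0.0011, 0.0016]]
```

Emit:
{"op": "jog_arm", "data": {
  "commands": [
    {"translation": [-30, 16, 0], "turn": [0, 0, 0]},
    {"translation": [-65, 35, 0], "turn": [0, 0, 0]},
    {"translation": [-100, 55, 0], "turn": [0, 0, 0]},
    {"translation": [-125, 69, 0], "turn": [0, 0, 0]},
    {"translation": [-131, 72, 20], "turn": [0, 0, 0]},
    {"translation": [-131, 72, 50], "turn": [0, 0, 0]},
    {"translation": [-131, 72, 85], "turn": [0, 0, 0]},
    {"translation": [-131, 72, 115], "turn": [0, 0, 0]},
    {"translation": [-131, 72, 135], "turn": [0, 0, 0]},
    {"translation": [-131, 72, 143], "turn": [0, 0, 0]},
    {"translation": [-131, 72, 143], "turn": [0, 0, 0]},
    {"translation": [-131, 72, 143], "turn": [0, 0, 0]}
  ],
  "claw": 1
}}

```text
clock: 39.67
position: [0.4587, 0.2687, 0.0892]
ee_rot: [-2.372, 2.059, 0.0]
force: [0.8, -0.4, 0.7]
width: 0.004
```

```bash
python3 - <<'E'
from h import *
W=cam("top");im=arm.get_image("top")
print(st()[0],st()[2]['force'],np.round(st()[2]['joints'],2),st()[2]['width'])
for p in(180,173,166,158,150,142,134,126,118,110,103,97,92,88): print(p,move(push(p,-1,z=.092)))
E
```

```text
[0.45915189 0.26906005 0.08985058] [-0.04096613 -0.05568203  0.48757222] [-0.28  0.49 -0.47  1.93  0.31  0.79 -2.35] 0.0034713762309986572
180 [[-8.5, -1.5, -2.1]]
173 [[-16.2, 1.3, -2.1]]
166 [[-24.6, 3.1, -2.1]]
158 [[-34.6, 3.9, -2.1]]
150 [[-45.1, 3.2, -2.1]]
142 [[-55.7, 0.7, -2.1]]
134 [[-66.1, -3.5, -2.1]]
126 [[-75.9, -9.5, -2.1]]
118 [[-84.9, -17.3, -2.0]]
110 [[-92.6, -26.6, -2.0]]
103 [[-98.1, -35.9, -2.0]]
97 [[-101.7, -44.5, -2.0]]
92 [[-103.8, -52.1, -2.0]]
88 [[-105.0, -56.9, -2.0]]
```

```bash
python3 - <<'E'
from h import *
S=cam("scene");P=[]
for i in range(6):
    im=arm.get_image("scene");hsv=cv2.cvtColor(im,cv2.COLOR_BGR2HSV);r=[]
    for lo,hi in(((105,130,30),(125,255,255)),((0,150,60),(6,255,255)),((8,150,60),(18,255,255))):
        m=cv2.inRange(hsv,lo,hi);m[:,:375]=0;m[:,490:]=0;m[:190]=0;m[285:]=0
        mo=cv2.moments(m,True);r+=[round(mo['m10']/max(mo['m00'],1),2),round(mo['m01']/max(mo['m00'],1),2),int(mo['m00'])]
    print(r)
for d in arm.landmark_of("scene","basket_axis")[:1]: print(np.round(d['at'],1),d['confidence'])
print(proj(S,S2W(0,0,.125)))
E
```

```text
[427.93, 230.28, 29, 448.18, 254.64, 244, 396.45, 251.34, 218]
[427.93, 230.28, 29, 448.04, 254.41, 246, 396.47, 251.22, 219]
[427.9, 230.2, 30, 448.17, 254.5, 247, 396.49, 251.39, 219]
[427.9, 230.2, 30, 448.18, 254.58, 239, 396.11, 251.32, 220]
[427.93, 230.28, 29, 448.04, 254.58, 243, 395.61, 251.04, 217]
[427.9, 230.2, 30, 448.25, 254.37, 252, 396.1, 251.21, 219]
[426.9 237.9] 0.97
[426.23698974 241.05463538]
```

Emit:
{"op": "jog_arm", "data": {
  "commands": [
    {"translation": [-8.5, -1.5, -2], "turn": [0, 0, 0]},
    {"translation": [-16, 1.3, -2], "turn": [0, 0, 0]},
    {"translation": [-24.5, 3, -2], "turn": [0, 0, 0]},
    {"translation": [-34.5, 4, -2], "turn": [0, 0, 0]},
    {"translation": [-45, 3, -2], "turn": [0, 0, 0]},
    {"translation": [-56, 0.7, -2], "turn": [0, 0, 0]},
    {"translation": [-66, -3.5, -2], "turn": [0, 0, 0]},
    {"translation": [-76, -9.5, -2], "turn": [0, 0, 0]},
    {"translation": [-85, -17, -2], "turn": [0, 0, 0]},
    {"translation": [-92.5, -26.5, -2], "turn": [0, 0, 0]},
    {"translation": [-98, -36, -2], "turn": [0, 0, 0]},
    {"translation": [-101, -42, -2], "turn": [0, 0, 0]}
  ]
}}

```text
clock: 41.07
position: [0.4847, 0.3749, 0.0898]
ee_rot: [2.372, -2.056, -0.001]
force: [-2.7, -3.9, -0.6]
width: 0.004
```

```bash
python3 - <<'E'
from h import *
arm.get_image("scene")
print(st()[0],st()[2]['force'],np.round(st()[2]['joints'],2))
for p in(97,92,88): print(p,move(push(p,-1,z=.092)))
E
```

```text
[0.48574534 0.37549187 0.08989952] [-0.24873526 -0.44157539 -1.62673924] [-0.44  0.6  -0.45  1.72  0.32  0.9  -2.46]
97 [[-0.0, -3.2, -2.1]]
92 [[-2.2, -10.8, -2.1]]
88 [[-3.3, -15.6, -2.1]]
```

Emit:
{"op": "jog_arm", "data": {
  "commands": [
    {"translation": [0, -3, -1], "turn": [0, 0, 0]},
    {"translation": [-1, -6, -1], "turn": [0, 0, 0]},
    {"translation": [-2, -9, -1], "turn": [0, 0, 0]},
    {"translation": [-2, -11, -1], "turn": [0, 0, 0]},
    {"translation": [-2, -13, -1], "turn": [0, 0, 0]},
    {"translation": [-2, -13, -1], "turn": [0, 0, 0]}
  ]
}}

```text
clock: 41.62
position: [0.4982, 0.3785, 0.0916]
ee_rot: [-2.373, 2.059, 0.001]
force: [-3.9, 0.3, -1.6]
width: 0.005
```

Emit:
{"op": "jog_arm", "data": {
  "commands": [
    {"translation": [0, -2, 0], "turn": [0, 0, 0]},
    {"translation": [0, -3, 0], "turn": [0, 0, 0]},
    {"translation": [0, -3, 0], "turn": [0, 0, 0]}
  ]
}}

```text
clock: 41.87
position: [0.4983, 0.3785, 0.0915]
ee_rot: [2.371, -2.055, -0.004]
force: [-13.3, -2.5, 5.8]
width: 0.006
```

Stop reached. Back off and lift clear, then look.

Emit:
{"op": "jog_arm", "data": {
  "commands": [
    {"translation": [0, 15, 0], "turn": [0, 0, 0]},
    {"translation": [0, 30, 0], "turn": [0, 0, 0]},
    {"translation": [0, 35, -30], "turn": [0, 0, 0]},
    {"translation": [0, 35, -65], "turn": [0, 0, 0]},
    {"translation": [0, 35, -100], "turn": [0, 0, 0]},
    {"translation": [20, 50, -140], "turn": [0, 0, 0]},
    {"translation": [50, 60, -180], "turn": [0, 0, 0]},
    {"translation": [85, 70, -220], "turn": [0, 0, 0]},
    {"translation": [115, 75, -240], "turn": [0, 0, 0]},
    {"translation": [130, 75, -245], "turn": [0, 0, 0]},
    {"translation": [130, 75, -245], "turn": [0, 0, 0]},
    {"translation": [130, 75, -245], "turn": [0, 0, 0]}
  ]
}}

```text
clock: 42.87
position: [0.4473, 0.2376, 0.3388]
ee_rot: [-2.364, 2.062, -0.006]
force: [-0.9, 0.7, -0.5]
width: 0.001
```

```bash
python3 - <<'E'
from h import *
for i in range(3): arm.get_image("wrist")
print(st()[0],st()[2]['force'])
W=cam("wrist");a=arm.get_image("wrist");S=arm.get_image("scene")
for q,z in[("valve_stem",.1),("lever_end",.1),("basket_axis",.125)]:
    for d in arm.landmark_of("wrist",q)[:1]: print(q,np.round(d['at'],1),round(d['confidence'],2),plane(W,d['at'],z).round(4))
print("open lever",S2W(0,.255,.1),"axis",S2W(0,0,.125))
l=cv2.resize(a[:300],(640,300)); r=cv2.resize(S[150:330,330:560],(383,300))
cv2.imwrite("pics/f.png",np.vstack([cv2.resize(l,(640,300)),np.hstack([r,np.zeros((300,257,3),np.uint8)])]))
E
```

```text
[0.44535048 0.23986896 0.3362245 ] [-0.18887588  0.39722567 -0.89545187]
valve_stem [260.2 121.1] 0.78 [0.5284 0.3188 0.1   ]
lever_end [179.2 124.4] 0.66 [0.513  0.4032 0.1   ]
basket_axis [429.7 122.2] 0.71 [0.5504 0.1483 0.125 ]
open lever [0.51261751 0.40231929 0.1       ] axis [0.5481 0.1498 0.125 ]
```

View pics/f.png

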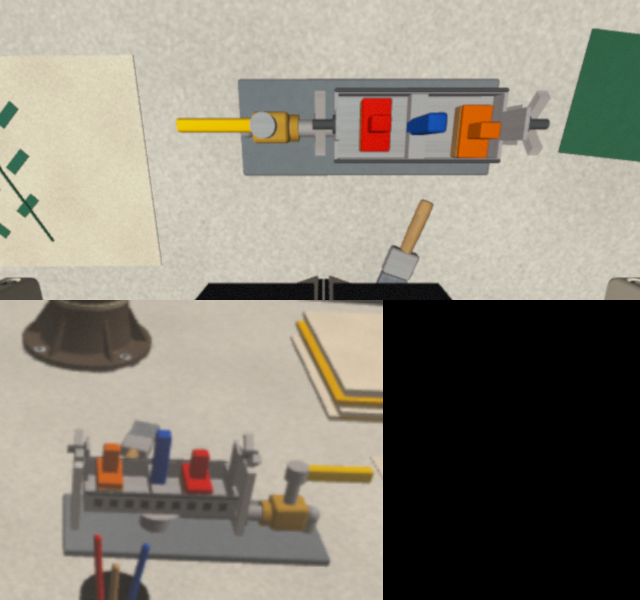

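The lever lies in line with the pipe. The basket hangs level in both notches with the two cases upright, and the robot is clear of everything.

```bash
python3 -c "
from cell import arm
print(arm.sign_off())"
```

```text
the job is handed in; nothing more can be done
None
```

The job is done and handed in at about 43 s on the robot's clock, against the 208 s limit. In order:

- **Shutting:** I pushed the valve to its shut stop, where the push met about 15 N.
- **Unloading:** I lifted the basket straight off the notches and set it level on the mat.
- **Loading:** I stood the orange and red cases upright, one in each compartment. They were the only two present; I left the pink and purple look-alikes alone.
- **Hanging back:** I hung the basket with its pins seated at the same height as at the start. Six pictures showed it hanging still before I touched the valve.
- **Opening:** I pushed the valve to its open stop, about 13 N.

**Last checks:** The lever end was found about 1 mm from its fully open position and the basket axis about 3 mm from home. Both cases were upright, the brush, the only bystander I touched near, looked undisturbed, and the robot touched nothing.

**One disagreement:** Just before opening, one scene-camera reading put the basket axis about 3 pixels too high. The height of the handle post, the wrist camera and the final picture did not support it, so I took it as network noise.

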